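Stack three torch tubes as a pyramid in the packing tray

TASK

Pack the three black torch tubes in the grey packing tray as a small pyramid: first lay a second tube on the tray floor beside the one that is already there, then push the sliding stop up until the two lie snug between it and the fixed end wall, and last saddle the third tube lengthwise in the groove on top of the two, and let go. All tubes lie parallel, with their ends even, between the tray's side rails. Do not shift the tape roll or the glue bottle.

Things in the scene. Friction and masses are not known exactly. Their poses are not given: they have to be found in the camera images.
- tray: packing tray fixed to the bench, 134 mm (its x) by 220 mm (its y); origin at the centre of its underside, z up. Floor 10 mm above the bench. Tubes lie in it along its x, centred at x = 0, side by side along y. At the +y end a fixed wall, inner face at y = +95 mm, top at 36 mm. Along both long sides (|x| = 61 to 67 mm) a low rail, top at 18 mm.
- stop (a joint): aluminium stop block, slides along the tray's +y towards the fixed wall (m, 0 to 0.10); stays where left, about 4 N to slide. Its face to the tubes is at y = -65 mm + value in the tray frame; block 118 mm wide (x), 40 mm thick (y), top 36 mm above the bench. With two touching tubes between it and the wall the value is about 0.096.
- stop_tab (a point): black upright tab on the stop block, by which it is pushed: 44 mm along the tray's x, 14 mm thick along y, from 36 to 75 mm above the bench, its middle 30 mm behind the block's face. Point on the tab's middle, 60 mm above the bench; axes as the tray's.
- tube_1_center (a point): black torch tube, plain cylinder, diameter 32, length 98 mm, 0.17 kg, lying on its side, free to roll (all three alike); point on its axis half-way along, 16 mm above what it lies on; z axis along the tube. Starts in the tray along its x, near the wall, not against it. A tube saddled on two touching ones has its middle 54 mm above the bench (lower two reach up to 42 mm), at tray y = 63 mm.
- tube_2_center (a point): black torch tube, plain cylinder, diameter 32, length 98 mm, 0.17 kg, lying on its side, free to roll (all three alike); point on its axis half-way along, 16 mm above what it lies on; z axis along the tube. Starts on the bench, to the robot's left of the tray.
- tube_3_center (a point): black torch tube, plain cylinder, diameter 32, length 98 mm, 0.17 kg, lying on its side, free to roll (all three alike); point on its axis half-way along, 16 mm above what it lies on; z axis along the tube. Starts on the bench, farther left than the other.
- tape: roll of tan tape lying flat, 64 mm across and 24 mm high, to be left alone; origin at the centre of its underside
- bottle: red glue bottle with white nozzle, standing, 29 x 43 x 118 mm, to be left alone; origin at the centre of its underside
There are look-alikes about, which are no part of the job. What is shaped like the part that bears tube_2_center but blue, green or purple is not meant.

How it is judged:
By the outcome, as a careful person would: the job done as asked, in the order asked, and still so for the second after the job is handed in, with the robot touching nothing.
It also fails if it takes over 61 s, if anything falls off the work surface, if the arm or the gripper's body presses on something with over 40 N, if the wrist force passes 120 N, or if a joint passes its speed limit or range.

ROBOT

A 6-joint arm with a two-finger parallel gripper is mounted at the origin on a cart in front of the work surface, level with it; the furniture and walls round the work are solid. World frame = base frame: x ahead of the robot, y to its left, z up, the work surface at z = 0. Lengths are in m, angles in rad, forces in N, time in s.
With the tool pointing down it reaches from about 0.35 to 0.85 m from the base axis. Payload 8.1 kg.
Tool frame: the origin (TCP) lies at the very end of the fingers, on their centre line; the grasp point (between the pads) lies 19 mm behind it; z points along the fingers, x is the direction in which the jaws open and shut, and the axes are right-handed (so a half turn about z gives the same grasp; the last joint's range is limited). The gripper opens to 85 mm and grips with 20 to 120 N. Pads are 22 mm wide; open, the fingers measure 114 mm over their backs; the gripper's body (76 mm by 85 mm) begins 54 mm behind the grasp point. The pads swing forward as they close: fully open they stand 13 mm farther back than shut.
Start: joints at [-1.271, 0.13, 1.488, -0, 1.523, -0.085], TCP at [0.225, -0.556, 0.231] pointing down, gripper open.
Joint ranges: [-2.96, 2.96], [-0.89, 2.26], [0.02, 2.5], [-1.34, 4.48], [0, 2.73], [-2.66, 2.66]. Speed limits (rad/s): [2.39, 2.39, 2.79, 3.14, 3.14, 3.14].

INTERFACE

Orientations are given as a rotation vector (axis times angle).
In Python, from bench import arm gives the robot as it stands.
- The arm moves only by the tool move_arm, never from a script. Its argument "targets" is a list of rows, each an object with "claw": the closure, from 0 (fully open) to 1 (shut); "xyz": the shift along the tool's x, y, z in cm, a list of three; "spin": the turn about the tool's z in rad. A call has 1 to 10 rows; each row shifts and turns the commanded pose from where the row before left it, along the tool's axes as they then stand; what a row does not reach is not made up. A row lasts 1/8 s, in which the tool goes at most 62.5 mm and 10.7 degrees, less where a joint would pass 70% of its speed; a pose out of reach is approached as far as the arm can. A call with a gripper value outside its range is refused whole. The fingers move at their own pace and stop on an object; the grip force is fixed at half the most. Time passes only in rows, so rows that do not move let the fingers close. It gives the time, the measured TCP pose, the force and the opening at its end, in the units of the state.
- arm.state(): the state, without advancing time (a new reading comes with each control period).
- arm.get_image(name): name is "side" or "top" or "wrist"; returns a dict with "color" (480x640x3 uint8, blue, green, red), "intrinsics" (3x3 intrinsics, pixels), "extrinsics" (4x4, takes a point from world to camera coordinates). Camera axes: x right, y up, looking along -z (the intrinsics and any distortion apply to the point x, -y, -z); pixel columns grow to the right and rows downward; lengths in m; the calibration is good to about 2 mm. A picture is of the moment at which its call begins. There is no depth.
- arm.sign_off(): hands the job in, once; it reports no verdict.
Trained networks look in a picture, given as the dict that the camera call returned (one of the last four; its "shot" number tells which), for a name from the list of things; names that differ only in an ending like _2 or _b are one class to them, and where a whole thing is asked for, a point or a joint stands for the part that bears it (a point fixed in the world has none). Each returns a list of dicts, best first, with "conf" (0 to 1); they miss things now and then, are a little off and sometimes report something else, mostly with a low value. They report only what shows in the picture. A call takes as long as a camera call. They do not tell look-alikes from the thing itself.
- arm.look_for(query, picture): "bbox" ([left, top, right, bottom] in pixels, round what is visible of it).
- arm.cut_out(query, picture): "pixels" (480x640 bool, what is visible of it) and "bbox" ([left, top, right, bottom] in pixels, round what is visible of it).
The state is a dict: "clock": time; "q": joint angles; "qvel": joint speeds; "effort": joint torques, N m; "tcp_pos": TCP position; "orientation": TCP orientation; "wrist_force": force on the tool from outside, world axes, zero at the start; "ft_torque": the same for the moment, N m; "width": opening from 0.0 (shut) to 1.0 (fully open).
Only numpy, scipy, OpenCV 4.12 (cv2) and the standard library are available. Lean on these libraries where they do the work, as an engineer would, in place of code of your own. Each camera call takes 0.05 s, during which the arm holds its last target.

## Working session

There is one attempt and no reset: what is moved stays moved. The work goes in short steps, Python scripts to look and compute and a tool call to move; the robot and the scene stay as the last step left them, time stands still between calls to the robot, and variables do not carry over. Pictures are saved under pics/ and viewed, and the job is handed in when it is done.

Besides the shell and the picture viewer there is one more tool, called after "Call:" as name(argument=value, ...), one argument or row to a line, values as JSON. move_arm: Moves the arm, as the interface text tells. Its arguments: {"type":"object","properties":{"targets":{"type":"array"}},"required":["targets"]}

```bash
mkdir -p pics; ls; python3 - <<'E'
from bench import arm
import cv2,json
s=arm.state();print(s)
for n in ("top","side","wrist"):
    p=arm.get_image(n);cv2.imwrite(f"pics/a_{n}.png",p["color"])
    print(n,p["intrinsics"],p["extrinsics"],[k for k in p])
    for q in ("tube_2_center","stop_tab","tray"):
        print(q,[(round(d["conf"],2),[round(float(v)) for v in d["bbox"]]) for d in arm.look_for(q,p)])
E
```

```text
pics
{'clock': 0.0, 'q': array([-1.27139709e+00,  1.31165725e-01,  1.48931543e+00,  1.64016635e-05,
        1.52297357e+00, -8.54292588e-02]), 'qvel': array([ 3.87148614e-04,  5.79358306e-04, -1.03672049e-03, -4.50998560e-04,
       -1.64181069e-03, -7.19076099e-05]), 'effort': array([-1.31553294e-03, -5.69390774e+01, -5.00562215e+01, -2.43783124e-04,
        1.48435420e-02, -1.63006376e-06]), 'tcp_pos': array([ 0.22508555, -0.55558055,  0.23022185]), 'orientation': array([-2.60426904e+00,  1.75498177e+00,  2.26027047e-03]), 'wrist_force': array([-0.37401591, -0.17649681, -0.43466064]), 'ft_torque': array([-0.01312375,  0.02771908,  0.02850092]), 'width': 1.0014621125046947}
top [[450.31243791   0.         318.47363057]
 [  0.         450.31243791 243.05925998]
 [  0.           0.           1.        ]] [[-0.02420777 -0.99950816 -0.01993565  0.24280196]
 [ 0.98185311 -0.02752264  0.18763524 -0.53728905]
 [-0.18809163 -0.01503165  0.98203645 -1.03162922]
 [ 0.          0.          0.          1.        ]] ['color', 'intrinsics', 'extrinsics', 'shot']
tube_2_center [(0.95, [292, 291, 3
[... 579 characters left out ...]
 'shot']
tube_2_center [(0.97, [330, 275, 383, 300]), (0.88, [265, 270, 309, 295]), (0.82, [203, 304, 232, 343]), (0.79, [254, 347, 309, 366]), (0.67, [209, 262, 243, 296]), (0.56, [410, 228, 438, 251])]
stop_tab [(0.66, [326, 206, 371, 234])]
tray [(0.83, [302, 209, 370, 268])]
wrist [[382.94094998   0.         321.33906331]
 [  0.         382.94094998 231.74192488]
 [  0.           0.           1.        ]] [[ 0.3741694  -0.92735926 -0.00143817 -0.59925948]
 [ 0.88983361  0.35946445 -0.2810364   0.03653286]
 [ 0.26113868  0.10387549  0.95969603 -0.38162247]
 [ 0.          0.          0.          1.        ]] ['color', 'intrinsics', 'extrinsics', 'shot']
tube_2_center []
stop_tab []
tray []
```

View pics/a_top.png

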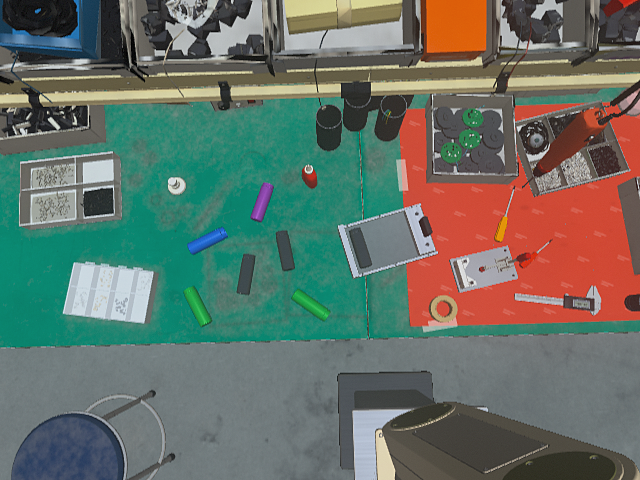

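View pics/a_side.png

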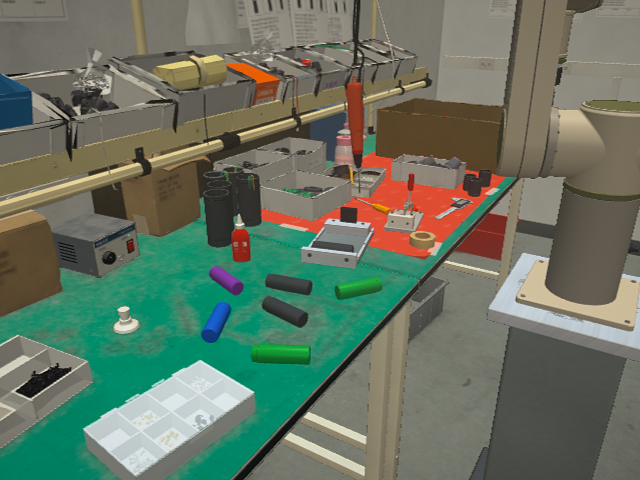

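```bash
python3 -c "
import cv2
a=cv2.imread('pics/a_top.png')[160:340,160:460];cv2.imwrite('pics/a_topz.png',cv2.resize(a,(800,480),interpolation=cv2.INTER_CUBIC))
a=cv2.imread('pics/a_side.png')[190:390,180:460];cv2.imwrite('pics/a_sidez.png',cv2.resize(a,(800,571),interpolation=cv2.INTER_CUBIC))"
```

```text
(no output)
```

View pics/a_topz.png

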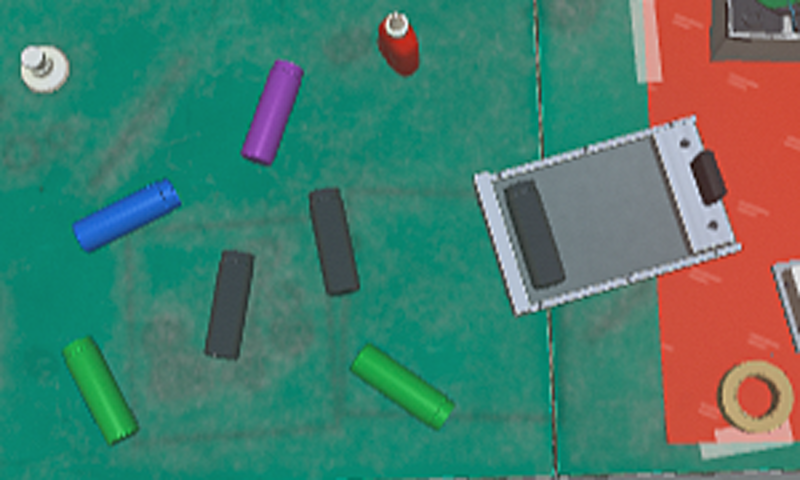

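View pics/a_sidez.png

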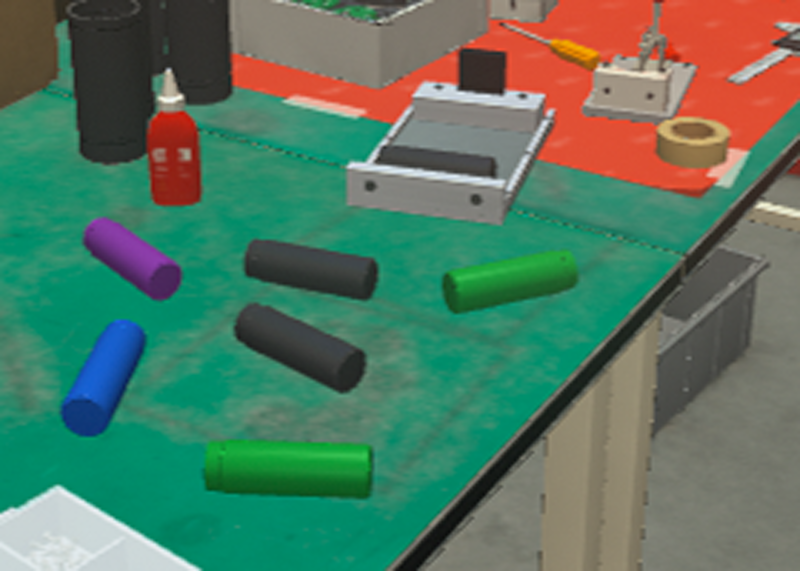

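```bash
cat > h.py <<'E'
from bench import arm
import cv2, numpy as np
from scipy.optimize import minimize, least_squares
from scipy.spatial.transform import Rotation as R
def proj(p,X):
    X=np.atleast_2d(X);E=p["extrinsics"];K=p["intrinsics"]
    c=X@E[:3,:3].T+E[:3,3]
    return np.c_[K[0,0]*c[:,0]/-c[:,2]+K[0,2],K[1,1]*-c[:,1]/-c[:,2]+K[1,2]]
def ray(p,uv,z):
    E=p["extrinsics"];K=p["intrinsics"]
    d=np.array([(uv[0]-K[0,2])/K[0,0],-(uv[1]-K[1,2])/K[1,1],-1.])
    C=-E[:3,:3].T@E[:3,3];D=E[:3,:3].T@d
    return C+D*(z-C[2])/D[2]
def cylpts(x,y,z,th,L=.098,r=.016):
    a=np.linspace(0,2*np.pi,24,endpoint=False);ax=np.array([np.cos(th),np.sin(th),0]);n=np.array([-ax[1],ax[0],0])
    ring=r*(np.cos(a)[:,None]*n+np.sin(a)[:,None]*np.array([0,0,1]))
    c=np.array([x,y,z]);return np.r_[c+ax*L/2+ring,c-ax*L/2+ring]
def hull(p,X):
    return cv2.convexHull(proj(p,X).astype(np.float32))[:,0]
def fitcyl(views,z,x0):
    "views: list of (picture, mask bool)"
    pre=[]
    for p,m in views:
        m=m.astype(np.uint8);x,y,w,h=cv2.boundingRect(m);pad=12
        x1,y1=max(x-pad,0),max(y-pad,0);S=4
        mm=cv2.resize(m[y1:y+h+pad,x1:x+w+pad],None,fx=S,fy=S,interpolation=cv2.INTER_LINEAR)
        pre.append((p,mm,x1,y1,S))
    def cost(v):
        c=0
        for p,mm,x1,y1,S in pre:
            H=((hull(p,cylpts(v[0],v[1],z,v[2]/10))-[x1-.5,y1-.5])*S)
            im=np.zeros_like(mm);cv2.fillPoly(im,[np.round(H*16).astype(np.int32)],1,shift=4)
            c+=1-(im&mm).sum()/max(1,(im|mm).sum())
        return c/len(pre)
    b=None
    for k in range(2):
        s=x0 if b is None else b.x
        sim=np.array([s,s+[.01,0,0],s+[0,.01,0],s+[0,0,1.0]])
        b=minimize(cost,s,method="Nelder-Mead",options=dict(initial_simplex=sim,xatol=1e-5,fatol=1e-5))
    return b.x*[1,1,.1],b.fun
def maskinit(p,m,z):
    ys,xs=np.nonzero(m);c=ray(p,(xs.mean(),ys.mean()),z)
    P=np.array([ray(p,(a,b),z)[:2] for a,b in zip(xs[::5],ys[::5])]);w,V=np.linalg.eigh(np.cov(P.T))
    return np.array([c[0],c[1],10*np.arctan2(V[1,1],V[0,1])])
E
cat > m1.py <<'E'
from h import *
t=arm.get_image("top");s=arm.get_image("side")
uv=np.array([(475,175),(517,315),(693,118),(740,248)])/800*300+160
obj=np.array([(.067,.11,.036),(-.067,.11,.036),(.067,-.11,.018),(-.067,-.11,.018)])
def X(v,o):
    c,sn=np.cos(v[2]),np.sin(v[2]);return o@np.array([[c,sn,0],[-sn,c,0],[0,0,1]])+[v[0],v[1],0]
r=least_squares(lambda v:(proj(t,X(v,obj))-uv).ravel(),[.55,.0,.2]);print("tray",r.x,r.fun.round(1))
cs={}
def show(p): 
    return sorted([(d["conf"],d["pixels"]) for d in arm.cut_out("tube_2_center",p)],key=lambda d:-d[0])
A=[m for c,m in show(t)];B=[m for c,m in show(s)]
def dark(p,m): return p["color"][m].mean(0)
out=[]
for m in A:
    col=dark(t,m)
    if col.max()-col.min()>25: continue
    v0=maskinit(t,m,.016);print("init",v0.round(3),col.round())
    best=None
    for m2 in B:
        q=proj(s,[[v0[0],v0[1],.016]])[0];ys,xs=np.nonzero(m2)
        if np.hypot(xs.mean()-q[0],ys.mean()-q[1])<12: best=m2
    f,c=fitcyl([(t,m)],.016,v0);print("top",f.round(4),round(c,3))
    if best is not None:
        f2,c2=fitcyl([(s,best)],.016,v0);f3,c3=fitcyl([(t,m),(s,best)],.016,v0)
        print("side",f2.round(4),round(c2,3),"both",f3.round(4),round(c3,3))
    out.append(f)
for n in ("tape","bottle"):
    for d in arm.look_for(n,t)[:1]:
        b=d["bbox"];print(n,d["conf"],b,ray(t,((b[0]+b[2])/2,(b[1]+b[3])/2),.0))
im=t["color"].copy()
for f in out: cv2.polylines(im,[np.round(hull(t,cylpts(f[0],f[1],.016,f[2]))*16).astype(int)],1,(0,255,255),1,shift=4)
full=np.array([(x,y,z) for z in(.0,.01) for x in(-.067,.067) for y in(-.11,.11)])
for o in ([(.061,.095,.01),(.061,-.11,.01),(-.061,-.11,.01),(-.061,.095,.01)],[(.067,.11,.036),(.067,.095,.036),(-.067,.095,.036),(-.067,.11,.036)],[(.067,.11,.0),(.067,-.11,.0),(-.067,-.11,.0),(-.067,.11,.0)],[(.059,-.065,.036),(.059,-.105,.036),(-.059,-.105,.036),(-.059,-.065,.036)]):
    cv2.polylines(im,[np.round(proj(t,X(r.x,np.array(o)))*16).astype(int)],1,(255,255,0),1,shift=4)
cv2.imwrite("pics/b_top.png",cv2.resize(im[160:340,160:460],(800,480),interpolation=cv2.INTER_CUBIC))
E
python3 m1.py
```

```text
tray [0.55185709 0.05824463 0.26272267] [-1.   0.5 -0.5 -0.1  0.7 -1.   0.8  0.5]
init [  0.533   0.314 -29.609] [73. 73. 60.]
top [ 0.5326  0.3139 -2.9571] 0.099
side [ 0.5342  0.3101 -2.9809] 0.069 both [ 0.5321  0.3128 -2.9568] 0.108
bottle 0.83 [303.2, 168.5, 319.8, 186.6] [0.72771647 0.24345772 0.        ]
```

View pics/b_top.png

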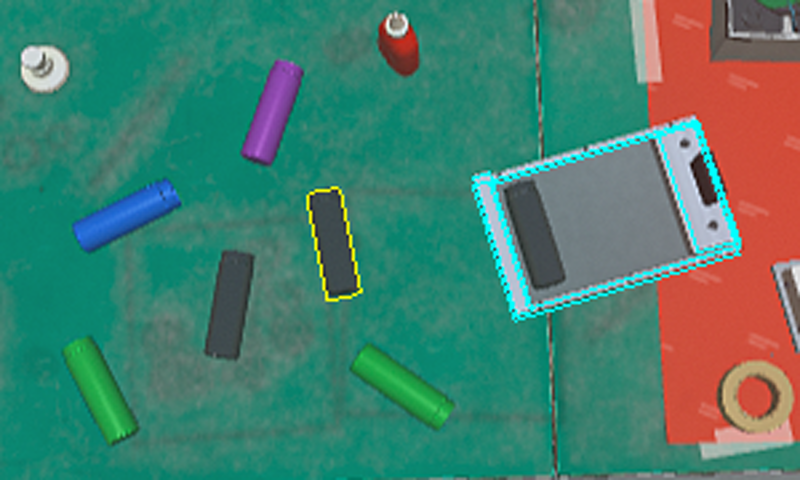

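```bash
cat >> h.py <<'E'
def pose():
    s=arm.state();M=R.from_rotvec(s["orientation"]).as_matrix();return s,M
def plan(gx,gy,gz,phi=None,n=None,step=.058,M=None,pos=None):
    "constant-per-row rows from the present measured pose; shift in tool axes"
    s,M0=pose();M=M0 if M is None else M
    pos=s["tcp_pos"] if pos is None else pos
    ph=np.arctan2(M[1,0],M[0,0]);d=np.array([gx,gy,gz])-pos
    dphi=0 if phi is None else (phi-ph+np.pi/2)%np.pi-np.pi/2
    n=n or int(np.ceil(max(np.linalg.norm(d)/step,abs(dphi)/.17)))
    t=(M.T@d)*100
    print("tcp",s["tcp_pos"].round(4),"phi",round(ph,3),"tilt",M[:,2].round(3),"q6",s["q"][5].round(2),"F",s["wrist_force"].round(1),"w",round(s["width"],3),"t",s["clock"])
    print(" d world mm",(d*1e3).round(1),"tool cm total",t.round(2),"spin total",round(-dphi,3),"rows",n,"per row",(t/n).round(2),round(-dphi/n,4))
E
python3 -c "
from h import *
plan(.52,.18,.30)"
```

```text
tcp [ 0.2252 -0.5561  0.2313] phi -1.186 tilt [-0.  0. -1.] q6 -0.09 F [ 0.4  0.3 -0.7] w 0.998 t 0.9
 d world mm [294.8 736.1  68.7] tool cm total [-57.17 -54.95  -6.87] spin total 0 rows 14 per row [-4.08 -3.93 -0.49] 0.0
```

Call:
move_arm(
  targets=[
    {"claw": 0, "xyz": [-4.08, -3.93, -0.49], "spin": 0.01},
    {"claw": 0, "xyz": [-4.08, -3.93, -0.49], "spin": 0.01},
    {"claw": 0, "xyz": [-4.08, -3.93, -0.49], "spin": 0.01},
    {"claw": 0, "xyz": [-4.08, -3.93, -0.49], "spin": 0.01},
    {"claw": 0, "xyz": [-4.08, -3.93, -0.49], "spin": 0.01},
    {"claw": 0, "xyz": [-4.08, -3.93, -0.49], "spin": 0.01},
    {"claw": 0, "xyz": [-4.08, -3.93, -0.49], "spin": 0.01},
    {"claw": 0, "xyz": [-4.08, -3.93, -0.49], "spin": 0.01},
    {"claw": 0, "xyz": [-4.08, -3.93, -0.49], "spin": 0.01},
    {"claw": 0, "xyz": [-4.08, -3.93, -0.49], "spin": 0.01},
  ],
)

```text
clock: 2.15
tcp_pos: [0.4603, -0.0389, 0.2808]
orientation: [-2.514, 1.884, -0.002]
wrist_force: [0.2, 0.0, -0.6]
width: 1.003
```

Call:
move_arm(
  targets=[
    {"claw": 0, "xyz": [-4.08, -3.93, -0.49], "spin": 0},
    {"claw": 0, "xyz": [-4.08, -3.93, -0.49], "spin": 0},
    {"claw": 0, "xyz": [-4.08, -3.93, -0.49], "spin": 0},
    {"claw": 0, "xyz": [-4.08, -3.93, -0.49], "spin": 0},
    {"claw": 0, "xyz": [0, 0, 0], "spin": 0},
    {"claw": 0, "xyz": [0, 0, 0], "spin": 0},
  ],
)

```text
clock: 2.9
tcp_pos: [0.5645, 0.16, 0.2996]
orientation: [2.514, -1.882, -0.0]
wrist_force: [0.1, 0.4, -1.1]
width: 1.002
```

```bash
cat > m2.py <<'E'
from h import *
import pickle
p=arm.get_image("wrist");cv2.imwrite("pics/c_wrist.png",p["color"])
A=arm.cut_out("tube_2_center",p)
im=p["color"].copy()
for d in A:
    m=d["pixels"];col=p["color"][m].mean(0)
    print(round(d["conf"],2),np.round(d["bbox"]),col.round())
    if col.max()-col.min()>30: continue
    c=None
    for z in (.016,.026):
        v0=maskinit(p,m,z);f,c=fitcyl([(p,m)],z,v0);print(z,f.round(4),round(c,3))
    cv2.polylines(im,[np.round(hull(p,cylpts(f[0],f[1],.026,f[2]))*16).astype(int)],1,(0,255,255),1,shift=4)
pickle.dump(p,open("c.pkl","wb"))
cv2.imwrite("pics/c_w2.png",im)
plan(.52,.18,.30)
E
python3 m2.py
```

```text
0.87 [176. 255. 249. 333.] [ 74. 164.  52.]
0.63 [114.   1. 189.  90.] [162.  57. 132.]
0.62 [  0.  67.  58. 112.] [197.  89.  36.]
0.61 [164. 127. 198. 220.] [61. 57. 54.]
0.016 [ 0.5341  0.3141 -2.9557] 0.04
0.026 [ 0.5355  0.3106 -2.9531] 0.072
0.58 [  0. 244.  12. 272.] [41. 80. 26.]
0.52 [451. 171. 515. 274.] [158. 151. 149.]
0.016 [ 0.5827 -0.0291 -2.8495] 0.469
0.026 [ 0.5823 -0.0207 -2.875 ] 0.445
tcp [0.5645 0.1591 0.3001] phi -1.287 tilt [ 0. -0. -1.] q6 1.47 F [0.6 0.2 0.9] w 1.005 t 3.0
 d world mm [-44.5  20.9  -0.1] tool cm total [-3.25  3.68  0.01] spin total 0 rows 1 per row [-3.25  3.68  0.01] 0.0
```

View pics/c_w2.png

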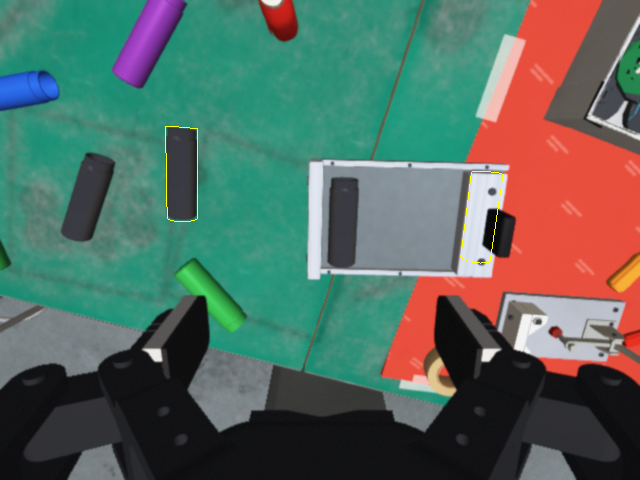

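```bash
cat > m3.py <<'E'
from h import *
import pickle
p=pickle.load(open("c.pkl","rb"));g=cv2.cvtColor(p["color"],cv2.COLOR_BGR2GRAY)
hsv=p["color"].astype(int);dk=(g<85)&((hsv.max(2)-hsv.min(2))<22)
n,lab,st,ce=cv2.connectedComponentsWithStats(dk.astype(np.uint8))
for seed,z in (((88,197),.016),((343,222),.026),((182,175),.016)):
    m=lab==lab[seed[1],seed[0]];print(st[lab[seed[1],seed[0]]])
    f,c=fitcyl([(p,m)],z,maskinit(p,m,z));print(z,f.round(4),(f[2]%np.pi).round(3),round(c,3))
cv2.imwrite("pics/c_tz.png",cv2.resize(p["color"][145:295,295:525],(800,522),interpolation=cv2.INTER_CUBIC))
E
python3 m3.py
```

```text
[  61  154   54   88 2785]
0.016 [0.4772 0.4109 2.9734] 2.973 0.057
[ 328  177   31   91 2469]
0.026 [ 0.5327  0.1267 -2.8789] 0.263 0.046
[ 166  128   31   92 2638]
0.016 [ 0.5335  0.3142 -2.9595] 0.182 0.066
```

View pics/c_tz.png

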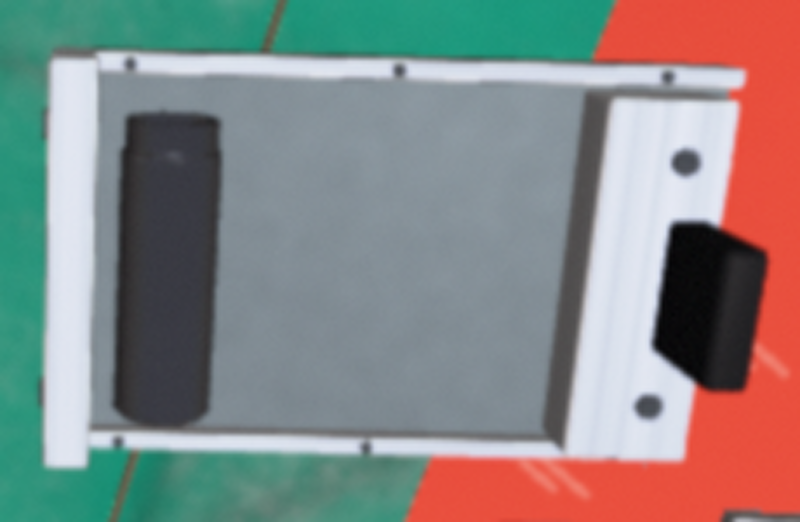

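```bash
cat > m4.py <<'E'
from h import *
import pickle
p=pickle.load(open("c.pkl","rb"))
uv=(np.array([(52,56),(45,467),(98,53),(88,467),(746,71),(612,97),(566,455),(740,101),(685,460)])+.5)/(800/230)-.5+[295,145]
o=np.array([(.067,.11,.036),(-.067,.11,.036),(.067,.095,.036),(-.067,.095,.036),(.067,-.11,.018),(.059,-.065,.036),(-.059,-.065,.036),(.059,-.105,.036),(-.059,-.105,.036)])
def X(v,o):
    c,sn=np.cos(v[2]),np.sin(v[2]);return o@np.array([[c,sn,0],[-sn,c,0],[0,0,1]])+[v[0],v[1],0]
r=least_squares(lambda v:(proj(p,X(v,o))-uv).ravel(),[.55,.06,.26],loss="soft_l1");print(r.x.round(4),r.fun.reshape(-1,2).round(1).tolist())
c,s=np.cos(r.x[2]),np.sin(r.x[2])
d=np.array([.5327,.1267])-r.x[:2];print("tube1 in tray",c*d[0]+s*d[1],-s*d[0]+c*d[1])
E
python3 m4.py; python3 -c "
from h import *
plan(.5338,.3142,.10,.184-np.pi/2)"
```

```text
[0.552  0.0588 0.2559] [[-1.4, -0.2], [-1.6, -0.6], [-0.4, 1.1], [-0.9, -0.3], [-0.9, -0.5], [2.1, 0.4], [1.0, 0.4], [2.8, 0.3], [1.5, -0.1]]
tube1 in tray -0.0014466937719042998 0.07060055018595845
tcp [0.5645 0.1591 0.3001] phi -1.287 tilt [ 0. -0. -1.] q6 1.47 F [0.6 0.2 0.9] w 1.005 t 3.0
 d world mm [ -30.7  155.1 -200.1] tool cm total [-15.76  -1.4   20.  ] spin total 0.1 rows 5 per row [-3.15 -0.28  4.  ] 0.0199
```

Call:
move_arm(
  targets=[
    {"claw": 0, "xyz": [-3.15, -0.28, 4.0], "spin": 0.02},
    {"claw": 0, "xyz": [-3.15, -0.28, 4.0], "spin": 0.02},
    {"claw": 0, "xyz": [-3.15, -0.28, 4.0], "spin": 0.02},
    {"claw": 0, "xyz": [-3.15, -0.28, 4.0], "spin": 0.02},
    {"claw": 0, "xyz": [-3.15, -0.28, 4.0], "spin": 0.02},
    {"claw": 0, "xyz": [0, 0, 0], "spin": 0},
    {"claw": 0, "xyz": [0, 0, 0], "spin": 0},
  ],
)

```text
clock: 3.88
tcp_pos: [0.5409, 0.3152, 0.1011]
orientation: [-2.416, 2.007, -0.001]
wrist_force: [0.2, -0.0, 0.7]
width: 0.996
```

```bash
python3 -c "
from h import *
plan(.5338,.3142,.006,.184-np.pi/2)
p=arm.get_image('wrist');cv2.imwrite('pics/d.png',p['color'])"
```

```text
tcp [0.5409 0.3152 0.1011] phi -1.387 tilt [ 0.001  0.    -1.   ] q6 1.83 F [ 0.2 -0.   0.7] w 0.996 t 3.875
 d world mm [ -7.1  -1.  -95.1] tool cm total [-0.03  0.73  9.51] spin total 0.0 rows 2 per row [-0.01  0.36  4.75] 0.0001
```

View pics/d.png

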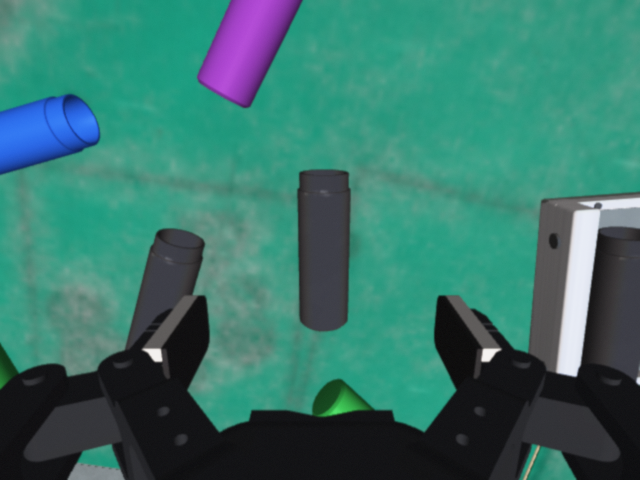

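Call:
move_arm(
  targets=[
    {"claw": 0.2, "xyz": [0, 0.37, 3.5], "spin": 0},
    {"claw": 0.2, "xyz": [0, 0.36, 3.0], "spin": 0},
    {"claw": 0.25, "xyz": [0, 0, 2.0], "spin": 0},
    {"claw": 0.25, "xyz": [0, 0, 1.0], "spin": 0},
    {"claw": 0.8, "xyz": [0, 0, 0], "spin": 0},
    {"claw": 0.9, "xyz": [0, 0, 0], "spin": 0},
    {"claw": 0.9, "xyz": [0, 0, 0], "spin": 0},
    {"claw": 0.9, "xyz": [0, 0, 0], "spin": 0},
    {"claw": 0.9, "xyz": [0, 0, 0], "spin": 0},
  ],
)

```text
clock: 5.05
tcp_pos: [0.5342, 0.3154, 0.0065]
orientation: [-2.415, 2.005, -0.002]
wrist_force: [0.2, -0.5, 6.9]
width: 0.352
```

Call:
move_arm(
  targets=[
    {"claw": 0.9, "xyz": [0, 0, -2], "spin": 0},
    {"claw": 0.9, "xyz": [0, 0, -4], "spin": 0},
    {"claw": 0.9, "xyz": [0, 0, -4], "spin": -0.04},
    {"claw": 0.9, "xyz": [0, 0, -1], "spin": -0.04},
  ],
)

```text
clock: 5.55
tcp_pos: [0.535, 0.3161, 0.1202]
orientation: [-2.492, 1.903, -0.004]
wrist_force: [1.2, 0.2, -2.1]
width: 0.353
```

```bash
python3 -c "
from h import *
plan(.5489,.0696,.11,.262-np.pi/2,step=.055)
p=arm.get_image('wrist');cv2.imwrite('pics/e.png',p['color'])"
```

```text
tcp [0.535  0.3161 0.1202] phi -1.305 tilt [ 0.006  0.003 -1.   ] q6 1.76 F [ 1.2  0.2 -2.1] w 0.353 t 5.55
 d world mm [  13.9 -246.5  -10.2] tool cm total [24.15  5.15  0.95] spin total 0.004 rows 5 per row [4.83 1.03 0.19] 0.0009
```

View pics/e.png

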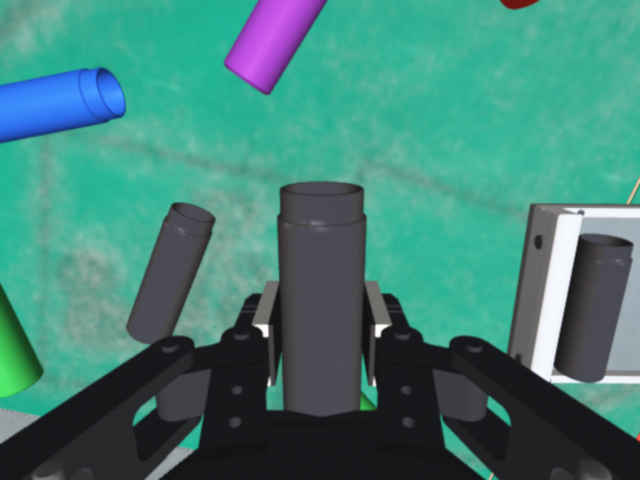

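Call:
move_arm(
  targets=[
    {"claw": 0.9, "xyz": [4.83, 1.03, 0.19], "spin": 0},
    {"claw": 0.9, "xyz": [4.83, 1.03, 0.19], "spin": 0},
    {"claw": 0.9, "xyz": [4.83, 1.03, 0.19], "spin": 0},
    {"claw": 0.9, "xyz": [4.83, 1.03, 0.19], "spin": 0},
    {"claw": 0.9, "xyz": [4.83, 1.03, 0.19], "spin": 0},
    {"claw": 0.9, "xyz": [0, 0, 0], "spin": 0},
    {"claw": 0.9, "xyz": [0, 0, 0], "spin": 0},
  ],
)

```text
clock: 6.48
tcp_pos: [0.5462, 0.0686, 0.1055]
orientation: [-2.494, 1.91, 0.001]
wrist_force: [0.6, 0.0, -2.6]
width: 0.348
```

```bash
python3 -c "
from h import *
plan(.5489,.0696,.017,.262-np.pi/2,step=.055)
p=arm.get_image('wrist');cv2.imwrite('pics/f.png',p['color'])
import pickle;pickle.dump(p,open('f.pkl','wb'))"
```

```text
tcp [0.5462 0.0686 0.1055] phi -1.307 tilt [-0.     0.001 -1.   ] q6 1.34 F [ 0.6  0.  -2.6] w 0.348 t 6.475
 d world mm [  2.7   1.  -88.5] tool cm total [-0.02 -0.29  8.85] spin total 0.002 rows 2 per row [-0.01 -0.14  4.42] 0.0008
```

View pics/f.png

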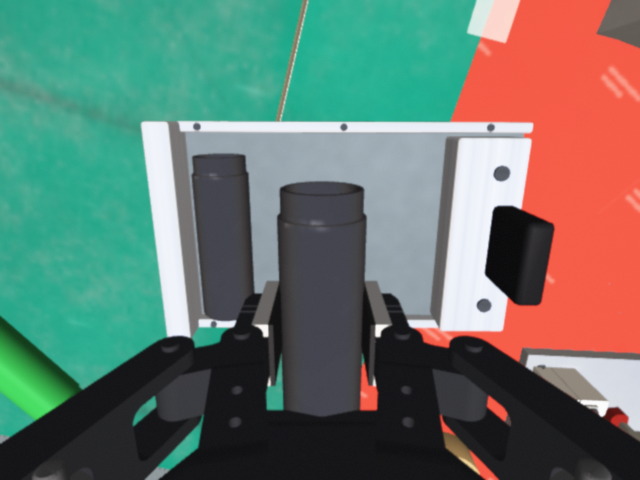

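```bash
python3 -c "
import cv2
a=cv2.imread('pics/f.png');cv2.imwrite('pics/f1.png',cv2.resize(a[110:350,130:290],(533,600)*1 if 0 else (400,600),interpolation=cv2.INTER_CUBIC));cv2.imwrite('pics/f2.png',cv2.resize(a[110:350,420:560],(350,600),interpolation=cv2.INTER_CUBIC))"
```

```text
(no output)
```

View pics/f1.png

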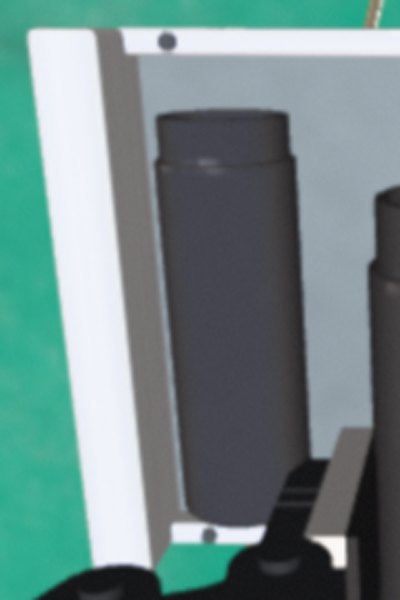

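View pics/f2.png

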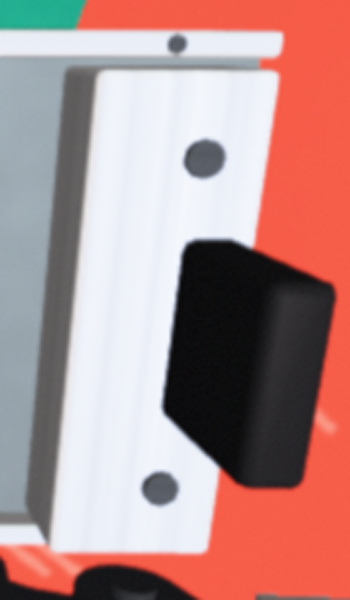

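```bash
cat > m5.py <<'E'
from h import *
import pickle
p=pickle.load(open("f.pkl","rb"))
a=np.array([(28,30),(94,30),(148,566)])/2.5+[130,110]-.3;b=np.array([(283,33),(98,70),(280,70),(48,552),(208,552)])/2.5+[420,110]-.3
uv=np.r_[a,b]
o=np.array([(.067,.11,.036),(.067,.095,.036),(-.067,.095,.036),(.067,-.11,.018),(.059,-.065,.036),(.059,-.105,.036),(-.059,-.065,.036),(-.059,-.105,.036)])
def X(v,o):
    o=o.copy();o[4:,1]+=v[3]
    c,sn=np.cos(v[2]),np.sin(v[2]);return o@np.array([[c,sn,0],[-sn,c,0],[0,0,1]])+[v[0],v[1],0]
r=least_squares(lambda v:(proj(p,X(v,o))-uv).ravel(),[.55,.06,.26,0],loss="soft_l1");print(r.x.round(4),r.fun.reshape(-1,2).round(1).tolist())
g=cv2.cvtColor(p["color"],cv2.COLOR_BGR2GRAY);dk=(g<90)&((p["color"].max(2).astype(int)-p["color"].min(2))<22)
m=np.zeros_like(dk);m[150:322,190:256]=dk[150:322,190:256];m[285:,246:]=0
n,lab,st,ce=cv2.connectedComponentsWithStats(m.astype(np.uint8));m=lab==lab[240,222]
f,c=fitcyl([(p,m)],.026,maskinit(p,m,.026));print(f.round(4),c)
E
python3 m5.py
```

```text
[0.5523 0.058  0.2582 0.003 ] [[-0.9, -0.7], [0.6, -0.6], [1.9, 4.5], [-0.8, -0.4], [-0.3, 0.0], [0.6, 0.3], [0.0, 0.0], [-0.4, 0.3]]
[ 0.5329  0.1269 -2.8868] 0.06485914708829754
```

Call:
move_arm(
  targets=[
    {"claw": 0.9, "xyz": [0, -0.29, 3.0], "spin": 0},
    {"claw": 0.9, "xyz": [0, 0, 3.0], "spin": 0},
    {"claw": 0.9, "xyz": [0, 0, 2.0], "spin": 0},
    {"claw": 0.9, "xyz": [0, 0, 0.85], "spin": 0},
    {"claw": 0.9, "xyz": [0, 0, 0], "spin": 0},
    {"claw": 0.9, "xyz": [0, 0, 0], "spin": 0},
  ],
)

```text
clock: 7.28
tcp_pos: [0.55, 0.0694, 0.0177]
orientation: [-2.495, 1.908, -0.002]
wrist_force: [-0.3, -0.2, -1.2]
width: 0.35
```

Call:
move_arm(
  targets=[
    {"claw": 0.9, "xyz": [0, 0, 0.1], "spin": 0},
    {"claw": 0.6, "xyz": [0, 0, 0], "spin": 0},
    {"claw": 0.5, "xyz": [0, 0, 0], "spin": 0},
    {"claw": 0.48, "xyz": [0, 0, 0], "spin": 0},
    {"claw": 0.48, "xyz": [0, 0, 0], "spin": 0},
  ],
)

```text
clock: 7.9
tcp_pos: [0.5493, 0.0691, 0.016]
orientation: [-2.495, 1.909, -0.0]
wrist_force: [0.4, -0.1, -0.5]
width: 0.521
```

```bash
python3 -c "
from h import *
plan(.5489,.0696,.017,.262-np.pi/2,step=.055)
p=arm.get_image('wrist');cv2.imwrite('pics/g.png',p['color'])"
```

```text
tcp [0.5493 0.0691 0.016 ] phi -1.306 tilt [ 0.  0. -1.] q6 1.34 F [ 0.4 -0.1 -0.5] w 0.521 t 7.9
 d world mm [-0.4  0.5  1. ] tool cm total [-0.06  0.03 -0.1 ] spin total 0.003 rows 1 per row [-0.06  0.03 -0.1 ] 0.0027
```

View pics/g.png

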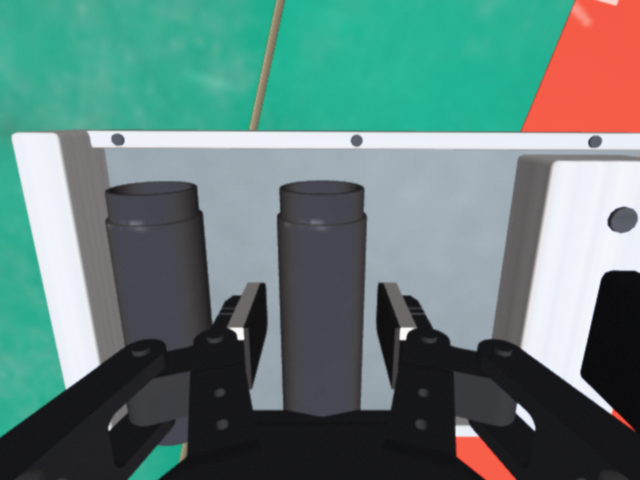

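Call:
move_arm(
  targets=[
    {"claw": 0.48, "xyz": [0, 0, -2], "spin": 0},
    {"claw": 0.48, "xyz": [0, 0, -4], "spin": 0},
    {"claw": 0.5, "xyz": [0, 0, -4], "spin": 0},
    {"claw": 0.7, "xyz": [0, 0, -4], "spin": 0},
    {"claw": 1, "xyz": [0, 0, 0], "spin": 0},
  ],
)

```text
clock: 8.57
tcp_pos: [0.5525, 0.0692, 0.1622]
orientation: [-2.491, 1.905, -0.012]
wrist_force: [1.2, 0.5, -0.6]
width: 0.1
```

```bash
cat > m6.py <<'E'
from h import *
a=(.5523,.058,.26)
T=lambda x,y:(a[0]+np.cos(a[2])*x-np.sin(a[2])*y,a[1]+np.sin(a[2])*x+np.cos(a[2])*y)
print(T(0,-.135),T(0,-.02))
plan(*T(0,-.135),.155,a[2]-np.pi/2)
t=arm.get_image("top");s=arm.get_image("side");w=arm.get_image("wrist")
cv2.imwrite("pics/h_w.png",w["color"])
cv2.imwrite("pics/h_t.png",cv2.resize(t["color"][180:320,320:560],(800,467),interpolation=cv2.INTER_CUBIC))
cv2.imwrite("pics/h_s.png",cv2.resize(s["color"][150:290,290:490],(800,560),interpolation=cv2.INTER_CUBIC))
E
python3 m6.py
```

```text
(np.float64(0.587005874505441), np.float64(-0.0724626470481593)) (np.float64(0.5574416110378431), np.float64(0.038672200437309734))
tcp [0.5525 0.0692 0.1622] phi -1.306 tilt [ 0.009  0.    -1.   ] q6 1.34 F [ 1.2  0.5 -0.6] w 0.1 t 8.575
 d world mm [  34.5 -141.7   -7.2] tool cm total [14.58  0.38  0.75] spin total 0.005 rows 3 per row [4.86 0.13 0.25] 0.0016
```

View pics/h_w.png

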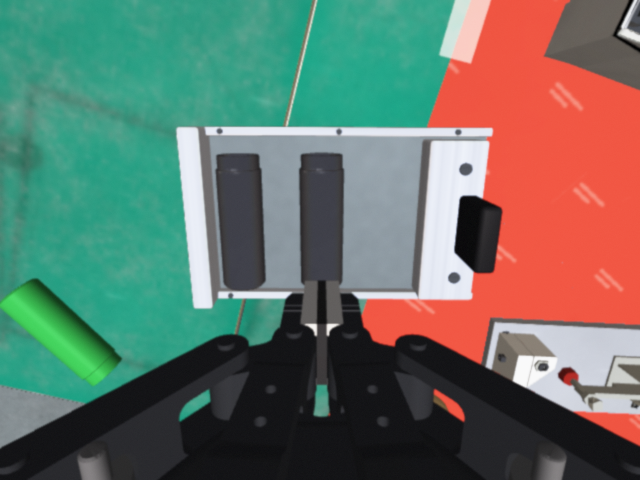

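View pics/h_s.png

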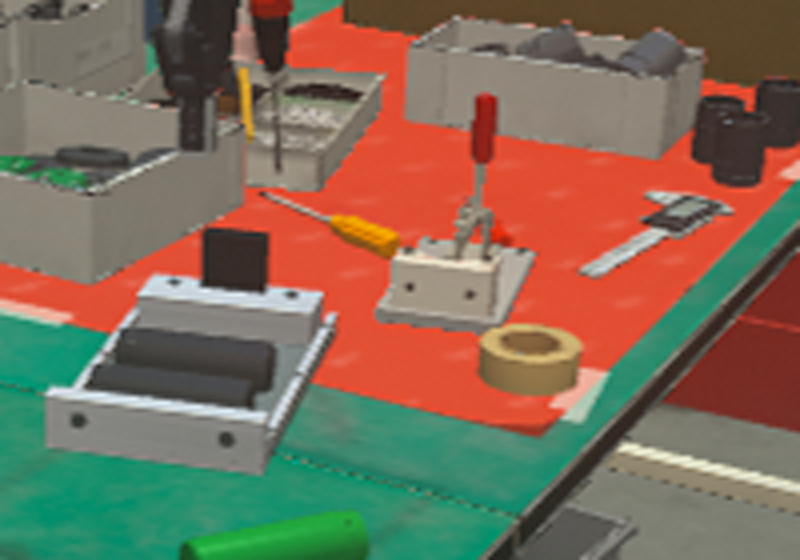

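View pics/h_t.png

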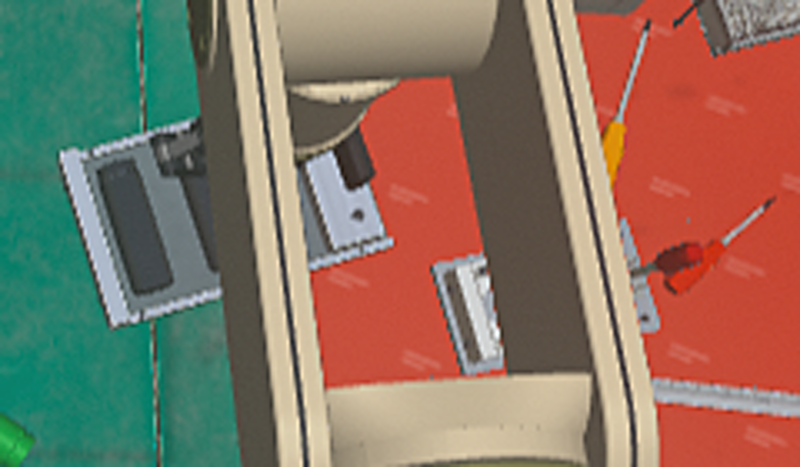

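```bash
python3 - <<'E'
from h import *
t=arm.get_image("top");s=arm.get_image("side")
def lin(uvt,uvs):
    f=lambda X:np.r_[proj(t,X)[0]-uvt,proj(s,X)[0]-uvs]
    r=least_squares(f,[.5,-.15,.05]);return r.x.round(3),r.fun.round(1)
print(lin((529,254),(411.5,174)),lin((521,260),(411,190)))
a=(.5523,.058,.26)
for uv in ((452,262),(512,247),(516,283),(457,292)): 
    P=ray(t,uv,.0);d=P[:2]-a[:2];print(P.round(3),(np.cos(.26)*d[0]+np.sin(.26)*d[1]).round(3),(-np.sin(.26)*d[0]+np.cos(.26)*d[1]).round(3))
E
```

```text
(array([ 0.49 , -0.237,  0.129]), array([ 0.3,  0.8, -1.1, -0. ])) (array([ 0.485, -0.238,  0.082]), array([ 0. ,  0.1, -0.1, -0. ]))
[ 0.496 -0.102  0.   ] -0.095 -0.141
[ 0.53  -0.255  0.   ] -0.102 -0.296
[ 0.44  -0.255  0.   ] -0.189 -0.274
[ 0.421 -0.109  0.   ] -0.169 -0.127
```

Call:
move_arm(
  targets=[
    {"claw": 1, "xyz": [4.86, 0.1, 0.2], "spin": 0},
    {"claw": 1, "xyz": [4.86, 0.1, 0.2], "spin": 0},
    {"claw": 1, "xyz": [4.86, 0.1, 0.2], "spin": 0},
    {"claw": 1, "xyz": [0, 0, 0], "spin": 0},
    {"claw": 1, "xyz": [0, 0, 0], "spin": 0},
  ],
)

```text
clock: 9.45
tcp_pos: [0.5837, -0.072, 0.1487]
orientation: [2.494, -1.909, -0.004]
wrist_force: [0.2, -0.2, 0.7]
width: -0.0
```

```bash
cat > m7.py <<'E'
from h import *
a=(.5523,.058,.26)
T=lambda x,y:(a[0]+np.cos(a[2])*x-np.sin(a[2])*y,a[1]+np.sin(a[2])*x+np.cos(a[2])*y)
plan(*T(0,-.135),.05,a[2]-np.pi/2)
w=arm.get_image("wrist")
cv2.imwrite("pics/i_w.png",w["color"])
E
python3 m7.py
```

```text
tcp [ 0.5837 -0.072   0.1487] phi -1.307 tilt [-0.002  0.001 -1.   ] q6 1.1 F [ 0.2 -0.2  0.7] w -0.0 t 9.45
 d world mm [  3.3  -0.4 -98.7] tool cm total [ 0.14 -0.33  9.87] spin total 0.004 rows 2 per row [ 0.07 -0.16  4.93] 0.002
```

View pics/i_w.png

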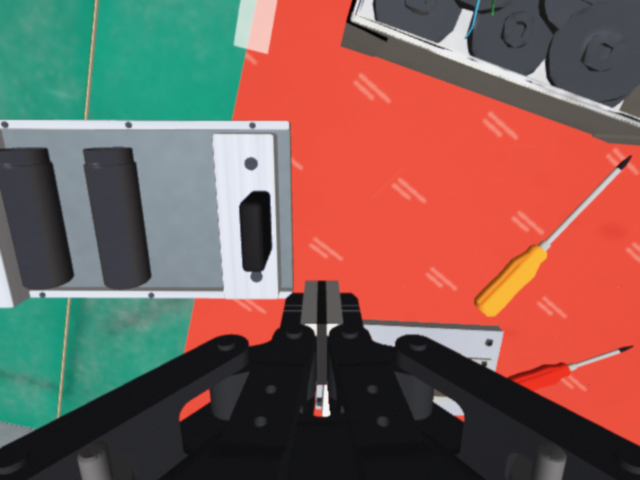

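Call:
move_arm(
  targets=[
    {"claw": 1, "xyz": [0.1, -0.33, 4.0], "spin": 0},
    {"claw": 1, "xyz": [0, 0, 4.0], "spin": 0},
    {"claw": 1, "xyz": [0, 0, 1.9], "spin": 0},
    {"claw": 1, "xyz": [-0.8, 0, 0], "spin": 0},
    {"claw": 1, "xyz": [-0.8, 0, 0], "spin": 0},
    {"claw": 1, "xyz": [-0.5, 0, 0], "spin": 0},
    {"claw": 1, "xyz": [-0.5, 0, 0], "spin": 0},
    {"claw": 1, "xyz": [-0.5, 0, 0], "spin": 0},
    {"claw": 1, "xyz": [-0.5, 0, 0], "spin": 0},
    {"claw": 1, "xyz": [-0.5, 0, 0], "spin": 0},
  ],
)

```text
clock: 10.75
tcp_pos: [0.5776, -0.0329, 0.0513]
orientation: [-2.495, 1.909, -0.002]
wrist_force: [2.1, -3.2, 3.3]
width: -0.0
```

```bash
sed -i 's/i_w/j_w/;s/T(0,-.135),.05/T(0,-.02),.05/' m7.py; python3 m7.py
```

```text
tcp [ 0.5776 -0.0329  0.0513] phi -1.306 tilt [ 0.001 -0.    -1.   ] q6 1.16 F [ 2.1 -3.2  3.3] w -0.0 t 10.75
 d world mm [-20.2  71.5  -1.3] tool cm total [-7.43  0.08  0.13] spin total 0.005 rows 2 per row [-3.72  0.04  0.06] 0.0023
```

View pics/j_w.png

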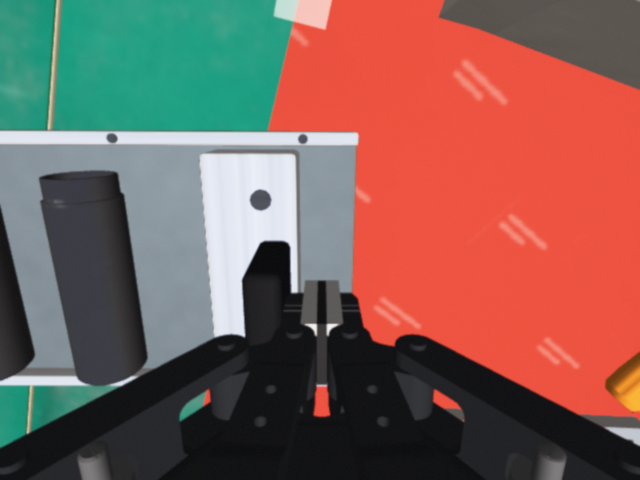

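Call:
move_arm(
  targets=[
    {"claw": 1, "xyz": [-0.6, 0, 0], "spin": 0},
    {"claw": 1, "xyz": [-0.6, 0, 0], "spin": 0},
    {"claw": 1, "xyz": [-0.6, 0, 0], "spin": 0},
    {"claw": 1, "xyz": [-0.6, 0, 0], "spin": 0},
    {"claw": 1, "xyz": [-0.6, 0, 0], "spin": 0},
    {"claw": 1, "xyz": [-0.6, 0, 0], "spin": 0},
    {"claw": 1, "xyz": [-0.6, 0, 0], "spin": 0},
    {"claw": 1, "xyz": [-0.6, 0, 0], "spin": 0},
    {"claw": 1, "xyz": [-0.6, 0, 0], "spin": 0},
    {"claw": 1, "xyz": [-0.6, 0, 0], "spin": 0},
  ],
)

```text
clock: 12.05
tcp_pos: [0.5616, 0.0254, 0.0508]
orientation: [-2.495, 1.909, -0.0]
wrist_force: [3.8, -3.6, 2.3]
width: 0.003
```

```bash
sed -i 's/j_w/k_w/' m7.py; python3 m7.py
```

```text
tcp [0.5616 0.0254 0.0508] phi -1.306 tilt [ 0. -0. -1.] q6 1.26 F [ 3.8 -3.6  2.3] w 0.003 t 12.05
 d world mm [-4.1 13.3 -0.8] tool cm total [-1.39  0.05  0.08] spin total 0.005 rows 1 per row [-1.39  0.05  0.08] 0.0048
```

View pics/k_w.png

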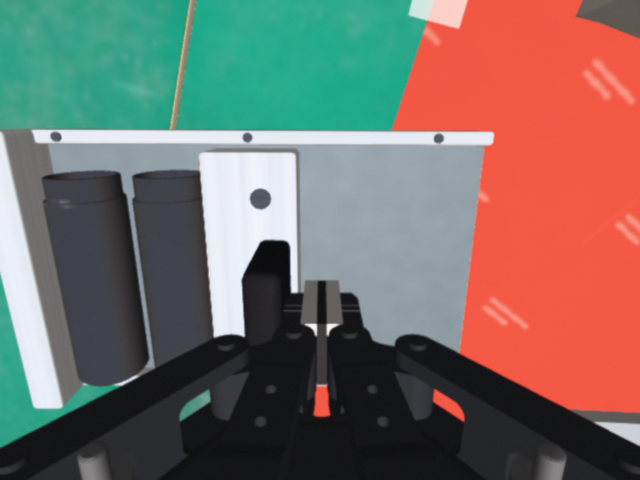

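Call:
move_arm(
  targets=[
    {"claw": 1, "xyz": [-0.3, 0, 0], "spin": 0},
    {"claw": 1, "xyz": [-0.3, 0, 0], "spin": 0},
    {"claw": 1, "xyz": [-0.3, 0, 0], "spin": 0},
    {"claw": 1, "xyz": [-0.2, 0, 0], "spin": 0},
    {"claw": 1, "xyz": [0, 0, 0], "spin": 0},
  ],
)

```text
clock: 12.72
tcp_pos: [0.5584, 0.0358, 0.0506]
orientation: [2.495, -1.908, -0.001]
wrist_force: [2.7, -1.8, 1.2]
width: 0.005
```

```bash
sed -i 's/k_w/l_w/' m7.py; python3 m7.py
```

```text
tcp [0.5584 0.0358 0.0506] phi -1.306 tilt [-0.001  0.    -1.   ] q6 1.28 F [ 2.7 -1.8  1.2] w 0.005 t 12.725
 d world mm [-0.9  2.9 -0.6] tool cm total [-0.3   0.01  0.06] spin total 0.005 rows 1 per row [-0.3   0.01  0.06] 0.0049
```

View pics/l_w.png

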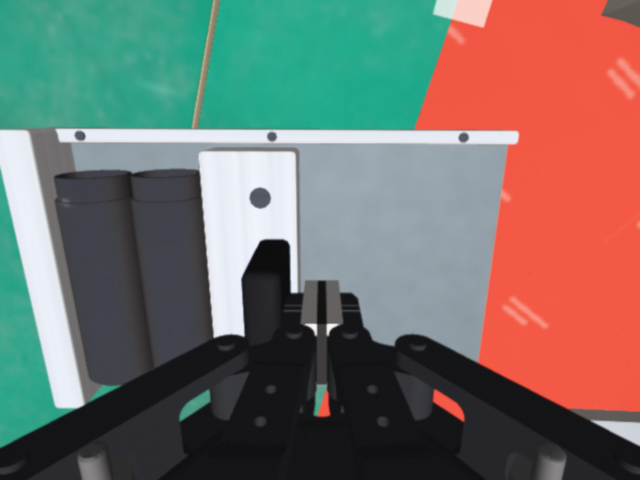

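Call:
move_arm(
  targets=[
    {"claw": 1, "xyz": [-0.1, 0, 0], "spin": 0},
    {"claw": 1, "xyz": [-0.1, 0, 0], "spin": 0},
    {"claw": 1, "xyz": [-0.05, 0, 0], "spin": 0},
    {"claw": 1, "xyz": [0, 0, 0], "spin": 0},
  ],
)

```text
clock: 13.28
tcp_pos: [0.5577, 0.038, 0.0506]
orientation: [2.495, -1.909, -0.001]
wrist_force: [2.7, -3.2, -0.6]
width: -0.0
```

Call:
move_arm(
  targets=[
    {"claw": 1, "xyz": [-0.1, 0, 0], "spin": 0},
    {"claw": 1, "xyz": [-0.05, 0, 0], "spin": 0},
    {"claw": 1, "xyz": [0, 0, 0], "spin": 0},
  ],
)

```text
clock: 13.65
tcp_pos: [0.5576, 0.0385, 0.0507]
orientation: [2.494, -1.908, 0.001]
wrist_force: [3.4, -8.1, -1.3]
width: -0.002
```

```bash
sed -i 's/l_w/l2_w/' m7.py; python3 m7.py; python3 -c "
import cv2
a=cv2.imread('pics/l2_w.png');cv2.imwrite('pics/l3.png',cv2.resize(a[110:410,0:320],(640,600),interpolation=cv2.INTER_CUBIC))"
```

```text
tcp [0.5576 0.0385 0.0507] phi -1.306 tilt [-0.    -0.001 -1.   ] q6 1.28 F [ 3.4 -8.1 -1.3] w -0.002 t 13.65
 d world mm [-0.1  0.1 -0.7] tool cm total [-0.02  0.01  0.07] spin total 0.005 rows 1 per row [-0.02  0.01  0.07] 0.0046
```

View pics/l3.png

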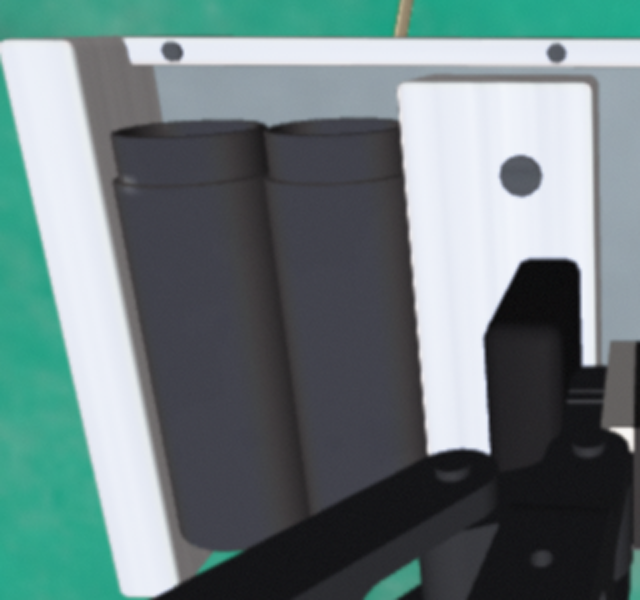

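Call:
move_arm(
  targets=[
    {"claw": 1, "xyz": [1.0, 0, 0], "spin": 0},
    {"claw": 1, "xyz": [0.8, 0, 0], "spin": 0},
    {"claw": 1, "xyz": [0, 0, -4.0], "spin": 0},
    {"claw": 0.6, "xyz": [0, 0, -5.0], "spin": 0},
    {"claw": 0.3, "xyz": [0, 0, -4.0], "spin": 0},
    {"claw": 0.2, "xyz": [0, 0, 0], "spin": 0},
  ],
)

```text
clock: 14.45
tcp_pos: [0.5648, 0.0219, 0.1855]
orientation: [-2.492, 1.906, -0.009]
wrist_force: [0.3, 0.0, 0.7]
width: 0.635
```

```bash
python3 -c "
from h import *
plan(.4772,.4109,.18)
w=arm.get_image('wrist')
cv2.imwrite('pics/m_w.png',w['color'])
import pickle;pickle.dump(w,open('m.pkl','wb'))
"
```

```text
tcp [0.5648 0.0219 0.1855] phi -1.306 tilt [ 0.007  0.    -1.   ] q6 1.25 F [0.3 0.  0.7] w 0.635 t 14.45
 d world mm [-87.6 389.   -5.5] tool cm total [-39.84  -1.72   0.49] spin total 0 rows 7 per row [-5.69 -0.25  0.07] 0.0
```

View pics/m_w.png

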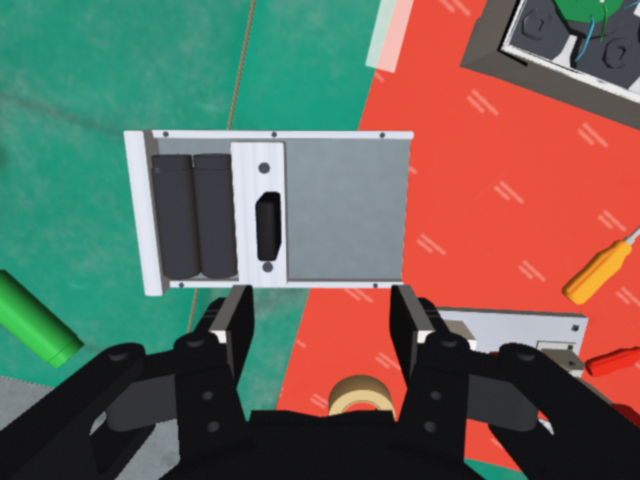

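Call:
move_arm(
  targets=[
    {"claw": 0.2, "xyz": [-5.69, -0.25, 0.07], "spin": 0},
    {"claw": 0.2, "xyz": [-5.69, -0.25, 0.07], "spin": 0},
    {"claw": 0.2, "xyz": [-5.69, -0.25, 0.07], "spin": 0},
    {"claw": 0.2, "xyz": [-5.69, -0.25, 0.07], "spin": 0},
    {"claw": 0.2, "xyz": [-5.69, -0.25, 0.07], "spin": 0},
    {"claw": 0.2, "xyz": [-5.69, -0.25, 0.07], "spin": 0},
    {"claw": 0.2, "xyz": [-5.69, -0.25, 0.07], "spin": 0},
    {"claw": 0.2, "xyz": [0, 0, 0], "spin": 0.15},
    {"claw": 0.2, "xyz": [0, 0, 0], "spin": 0.15},
    {"claw": 0.2, "xyz": [0, 0, 0], "spin": 0.13},
  ],
)

```text
clock: 15.75
tcp_pos: [0.4738, 0.4106, 0.1734]
orientation: [2.023, -2.398, -0.001]
wrist_force: [-0.7, -0.6, -0.3]
width: 0.801
```

Call:
move_arm(
  targets=[
    {"claw": 0.2, "xyz": [0, 0, 0], "spin": 0},
    {"claw": 0.2, "xyz": [0, 0, 0], "spin": 0},
  ],
)

```text
clock: 16.0
tcp_pos: [0.4745, 0.4106, 0.1748]
orientation: [2.033, -2.393, -0.0]
wrist_force: [0.3, -0.3, -0.4]
width: 0.801
```

```bash
cat > m8.py <<'E'
from h import *
p=arm.get_image("wrist");cv2.imwrite("pics/n_w.png",p["color"])
g=cv2.cvtColor(p["color"],cv2.COLOR_BGR2GRAY)
dk=(g<90)&((p["color"].max(2).astype(int)-p["color"].min(2))<22)
q=proj(p,[[.4772,.4109,.03]])[0];print(q)
n,lab,st,ce=cv2.connectedComponentsWithStats(dk.astype(np.uint8))
m=lab==lab[int(q[1])-40,int(q[0])];print(st[lab[int(q[1])-40,int(q[0])]])
f,c=fitcyl([(p,m)],.016,maskinit(p,m,.016));print(f.round(4),f[2]%np.pi,c)
plan(f[0],f[1],.08,f[2]-np.pi/2)
E
python3 m8.py
```

```text
[320.7616105  211.47895515]
[ 303  145   40  126 4792]
[0.4772 0.4097 2.9797] 2.9797279772884053 0.04253874872723162
tcp [0.4747 0.4107 0.1752] phi -1.734 tilt [-0.001 -0.001 -1.   ] q6 2.37 F [-0.1  0.3  0.2] w 0.798 t 16.05
 d world mm [  2.5  -1.  -95.2] tool cm total [ 0.05 -0.27  9.52] spin total -0.001 rows 2 per row [ 0.03 -0.14  4.76] -0.0005
```

View pics/n_w.png

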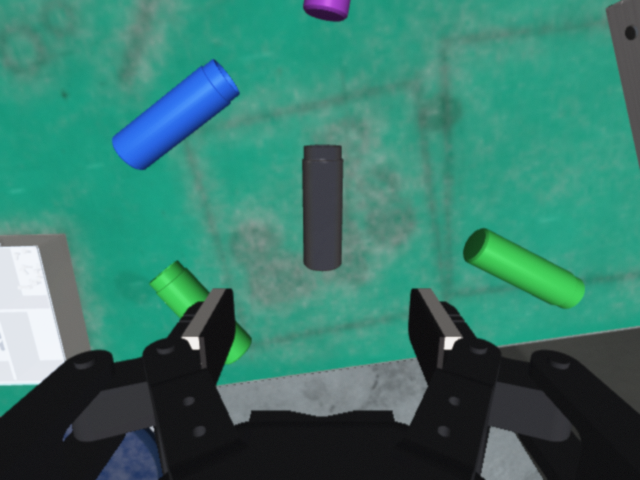

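Call:
move_arm(
  targets=[
    {"claw": 0.25, "xyz": [0.05, -0.27, 5.0], "spin": 0},
    {"claw": 0.25, "xyz": [0, 0, 5.0], "spin": 0},
    {"claw": 0.25, "xyz": [0, 0, 4.0], "spin": 0},
    {"claw": 0.25, "xyz": [0, 0, 2.0], "spin": 0},
    {"claw": 0.25, "xyz": [0, 0, 0.8], "spin": 0},
    {"claw": 0.8, "xyz": [0, 0, 0], "spin": 0},
    {"claw": 0.9, "xyz": [0, 0, 0], "spin": 0},
    {"claw": 0.9, "xyz": [0, 0, 0], "spin": 0},
    {"claw": 0.9, "xyz": [0, 0, 0], "spin": 0},
    {"claw": 0.9, "xyz": [0, 0, 0], "spin": 0},
  ],
)

```text
clock: 17.3
tcp_pos: [0.479, 0.4112, 0.0103]
orientation: [-2.028, 2.394, -0.0]
wrist_force: [-0.6, -0.6, 7.2]
width: 0.344
```

Call:
move_arm(
  targets=[
    {"claw": 0.9, "xyz": [0, 0, -1.5], "spin": 0},
    {"claw": 0.9, "xyz": [0, 0, -4], "spin": 0},
    {"claw": 0.9, "xyz": [0, 0, -5], "spin": 0},
    {"claw": 0.9, "xyz": [0, 0, -4], "spin": 0},
    {"claw": 0.9, "xyz": [0, 0, 0], "spin": 0},
    {"claw": 0.9, "xyz": [0, 0, 0], "spin": 0},
  ],
)

```text
clock: 18.05
tcp_pos: [0.4772, 0.4099, 0.1527]
orientation: [2.03, -2.397, -0.0]
wrist_force: [0.1, -0.2, -1.9]
width: 0.351
```

```bash
cat > m9.py <<'E'
from h import *
p=arm.get_image("wrist");cv2.imwrite("pics/o_w.png",p["color"])
s=arm.get_image("side");cv2.imwrite("pics/o_s.png",s["color"][150:390,180:500])
plan(.4772,.4109,.18)
E
python3 m9.py
```

```text
tcp [0.4764 0.4094 0.151 ] phi -1.736 tilt [-0.003 -0.002 -1.   ] q6 2.36 F [-1.2 -0.2 -2.1] w 0.344 t 18.15
 d world mm [ 0.8  1.5 29. ] tool cm total [-0.16 -0.04 -2.9 ] spin total 0 rows 1 per row [-0.16 -0.04 -2.9 ] 0.0
```

View pics/o_w.png

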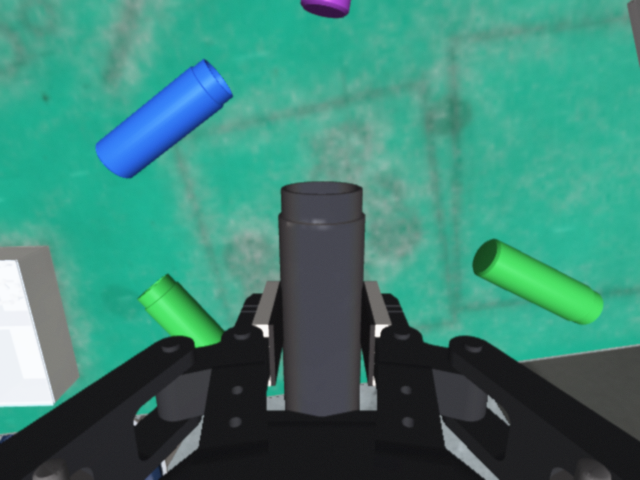

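View pics/o_s.png

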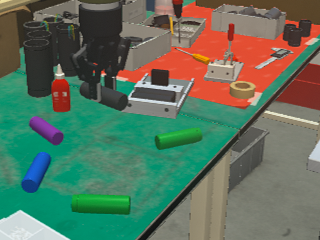

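```bash
cat > m10.py <<'E'
from h import *
import pickle
p=pickle.load(open("m.pkl","rb"))
z=p["color"][120:310,110:310];cv2.imwrite("pics/m_z.png",cv2.resize(z,(632,600),interpolation=cv2.INTER_CUBIC))
g=cv2.cvtColor(p["color"],cv2.COLOR_BGR2GRAY)
dk=(g<90)&((p["color"].max(2).astype(int)-p["color"].min(2))<22)
n,lab,st,ce=cv2.connectedComponentsWithStats(dk.astype(np.uint8));k=lab[215,172];m=(lab==k).astype(np.uint8);print(st[k],lab[215,215]==k)
# joint fit: pair as two cylinders 32 mm apart
x,y,w,h=st[k][:4];S=4
mm=cv2.resize(m[y-10:y+h+10,x-10:x+w+10],None,fx=S,fy=S)
def cost(v):
    im=np.zeros_like(mm);th=v[2]/10
    for d in(-.016,.016):
        H=(hull(p,cylpts(v[0]-np.sin(th)*d,v[1]+np.cos(th)*d,.026,th))-[x-10.5,y-10.5])*S
        cv2.fillPoly(im,[np.round(H*16).astype(np.int32)],1,shift=4)
    return 1-(im&mm).sum()/(im|mm).sum()
s0=np.array([.5361,.1189,2.6]);sim=np.array([s0,s0+[.01,0,0],s0+[0,.01,0],s0+[0,0,1]])
b=minimize(cost,s0,method="Nelder-Mead",options=dict(initial_simplex=sim,xatol=1e-5,fatol=1e-6));print(b.x,b.fun)
plan(.5361,.1189,.15,.26-np.pi/2)
E
python3 m10.py
```

```text
[ 151  154   86  126 9623] True
[0.53513897 0.12063389 2.68207402] 0.0439739312108266
tcp [0.4764 0.4094 0.151 ] phi -1.736 tilt [-0.003 -0.002 -1.   ] q6 2.36 F [-1.2 -0.2 -2.1] w 0.344 t 18.15
 d world mm [  59.7 -290.5   -1. ] tool cm total [ 27.67 -10.66   0.14] spin total -0.425 rows 6 per row [ 4.61 -1.78  0.02] -0.0709
```

View pics/m_z.png

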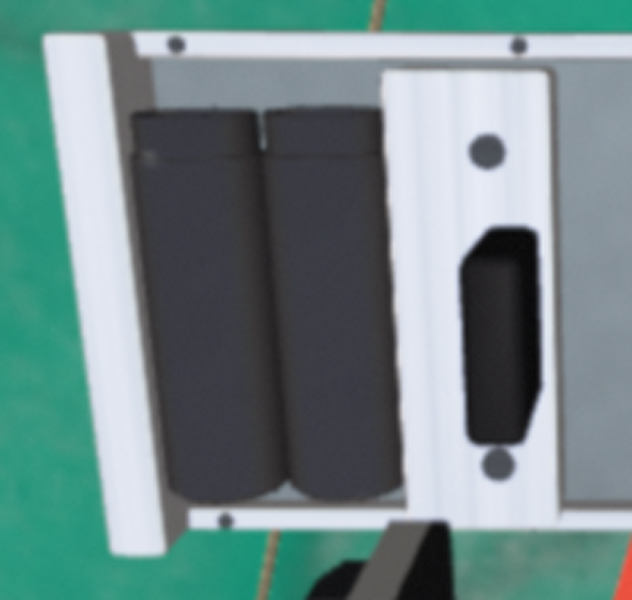

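Call:
move_arm(
  targets=[
    {"claw": 0.9, "xyz": [4.61, -1.77, 0], "spin": 0},
    {"claw": 0.9, "xyz": [4.61, -1.77, 0], "spin": 0},
    {"claw": 0.9, "xyz": [4.61, -1.77, 0], "spin": 0},
    {"claw": 0.9, "xyz": [4.61, -1.77, 0], "spin": 0},
    {"claw": 0.9, "xyz": [4.61, -1.77, 0], "spin": 0},
    {"claw": 0.9, "xyz": [4.61, -1.77, 0], "spin": 0},
    {"claw": 0.9, "xyz": [0, 0, 0], "spin": -0.14},
    {"claw": 0.9, "xyz": [0, 0, 0], "spin": -0.14},
    {"claw": 0.9, "xyz": [0, 0, 0], "spin": -0.145},
    {"claw": 0.9, "xyz": [0, 0, 0], "spin": 0},
  ],
)

```text
clock: 19.4
tcp_pos: [0.5358, 0.1196, 0.1513]
orientation: [2.488, -1.915, -0.003]
wrist_force: [-0.0, -0.2, -2.4]
width: 0.343
```

Call:
move_arm(
  targets=[
    {"claw": 0.9, "xyz": [0, 0, 0], "spin": 0},
  ],
)

```text
clock: 19.52
tcp_pos: [0.5362, 0.1198, 0.1521]
orientation: [2.487, -1.918, -0.002]
wrist_force: [0.7, 0.1, -1.9]
width: 0.346
```

```bash
cat > m11.py <<'E'
from h import *
plan(.5358,.1193,.06,.262-np.pi/2)
p=arm.get_image("wrist");cv2.imwrite("pics/p_w.png",p["color"])
E
python3 m11.py
```

```text
tcp [0.5362 0.1198 0.1521] phi -1.314 tilt [-0.002 -0.    -1.   ] q6 1.44 F [ 0.7  0.1 -1.9] w 0.346 t 19.525
 d world mm [ -0.4  -0.5 -92.1] tool cm total [0.04 0.04 9.21] spin total -0.005 rows 2 per row [0.02 0.02 4.6 ] -0.0027
```

View pics/p_w.png

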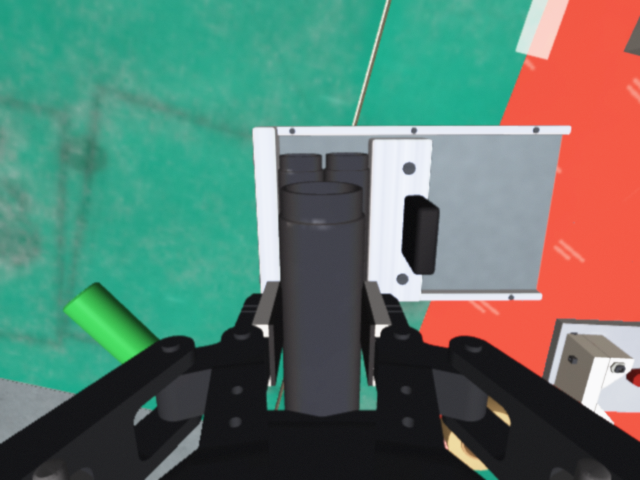

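Call:
move_arm(
  targets=[
    {"claw": 0.9, "xyz": [0, 0, 4.0], "spin": -0.005},
    {"claw": 0.9, "xyz": [0, 0, 3.0], "spin": 0},
    {"claw": 0.9, "xyz": [0, 0, 2.0], "spin": 0},
    {"claw": 0.9, "xyz": [0, 0, 0.6], "spin": 0},
    {"claw": 0.9, "xyz": [0, 0, 0], "spin": 0},
    {"claw": 0.9, "xyz": [0, 0, 0], "spin": 0},
  ],
)

```text
clock: 20.32
tcp_pos: [0.5378, 0.12, 0.0583]
orientation: [-2.494, 1.908, -0.002]
wrist_force: [-0.1, 0.1, -1.3]
width: 0.349
```

```bash
cat > m11.py <<'E'
from h import *
plan(.5358,.1193,.045,.262-np.pi/2)
p=arm.get_image("wrist");cv2.imwrite("pics/q_w.png",p["color"])
s=arm.get_image("side");cv2.imwrite("pics/q_s.png",cv2.resize(s["color"][170:290,260:420],(800,600),interpolation=cv2.INTER_CUBIC))
E
python3 m11.py
```

```text
tcp [0.5378 0.12   0.0583] phi -1.306 tilt [ 0.002  0.    -1.   ] q6 1.43 F [-0.1  0.1 -1.3] w 0.349 t 20.325
 d world mm [ -2.   -0.7 -13.3] tool cm total [0.02 0.21 1.33] spin total 0.002 rows 1 per row [0.02 0.21 1.33] 0.0025
```

View pics/q_w.png

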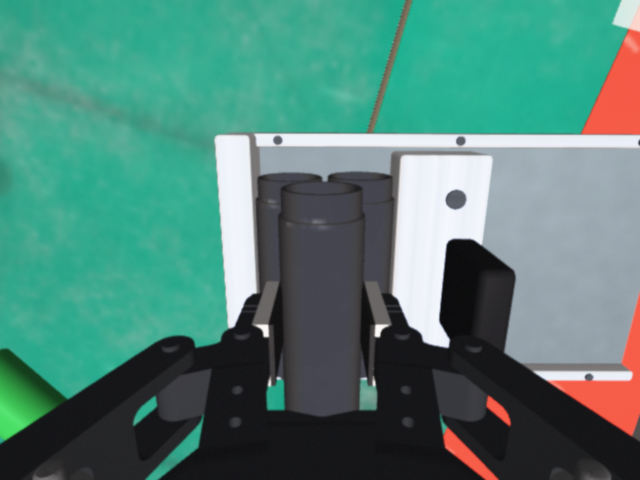

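View pics/q_s.png

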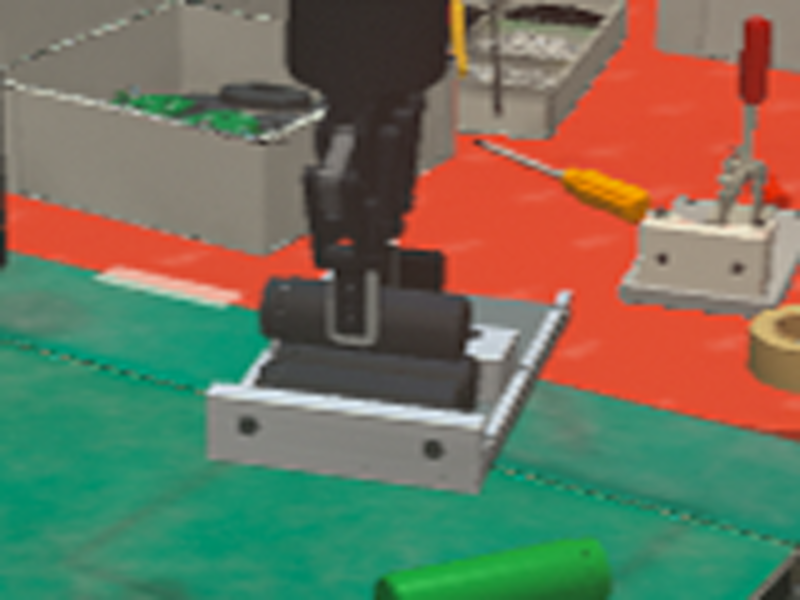

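```bash
cat > m12.py <<'E'
from h import *
p=arm.get_image("wrist");th=.262
A=np.array([np.cos(th),np.sin(th)]);N=np.array([-A[1],A[0]])
c=np.array([.5358,.1193])
for d in(-.016,.016):
    H=hull(p,cylpts(*(c+N*d),.026,th));print("low",H.min(0),H.max(0))
for b in(-.004,-.002,0,.002,.004):
  for z in (.064,.068):
    H=hull(p,cylpts(*(c+A*b),z,th));print("up",b,z,H.min(0),H.max(0))
z=p["color"][160:230,240:410];cv2.imwrite("pics/q_z.png",cv2.resize(z,(800,329),interpolation=cv2.INTER_CUBIC))
E
python3 m12.py
```

```text
low [322.19543 170.53664] [392.4196 378.683 ]
low [252.84703 170.44643] [322.6064  378.57788]
up -0.004 0.064 [279.4416  192.00162] [366.22202 448.66464]
up -0.004 0.068 [278.26154 193.80286] [367.4684  457.10617]
up -0.002 0.064 [279.28238 187.14557] [366.40738 444.64072]
up -0.002 0.068 [278.09302 188.83086] [367.66406 453.01007]
up 0 0.064 [279.12186 182.25462] [366.5942  440.58722]
up 0 0.068 [277.92313 183.8222 ] [367.8613  448.88312]
up 0.002 0.064 [278.96008 177.32841] [366.78256 436.50388]
up 0.002 0.068 [277.75183 178.77654] [368.06018 444.72495]
up 0.004 0.064 [278.797   172.36655] [366.9724  432.39032]
up 0.004 0.068 [277.5791 173.6934] [368.2607 440.5352]
```

View pics/q_z.png

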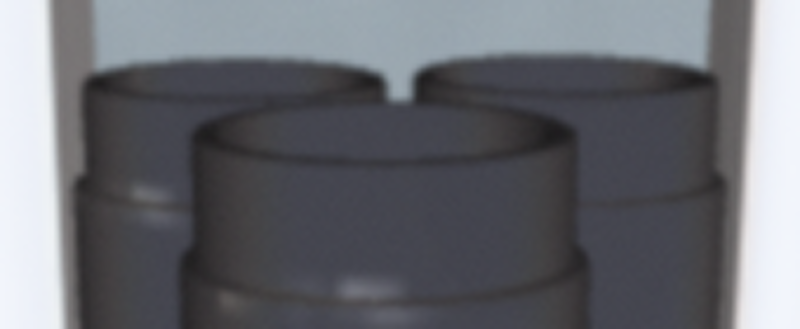

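Call:
move_arm(
  targets=[
    {"claw": 0.9, "xyz": [0.1, 0.17, 0.3], "spin": 0},
    {"claw": 0.9, "xyz": [0, 0, 0.4], "spin": 0},
    {"claw": 0.9, "xyz": [0, 0, 0.3], "spin": 0},
    {"claw": 0.9, "xyz": [0, 0, 0.1], "spin": 0},
    {"claw": 0.9, "xyz": [0, 0, 0], "spin": 0},
    {"claw": 0.9, "xyz": [0, 0, 0], "spin": 0},
  ],
)

```text
clock: 21.22
tcp_pos: [0.5356, 0.1182, 0.0479]
orientation: [2.495, -1.909, 0.0]
wrist_force: [-9.9, -3.5, 19.0]
width: 0.347
```

Call:
move_arm(
  targets=[
    {"claw": 0.9, "xyz": [0, 0, -0.1], "spin": 0},
    {"claw": 0.9, "xyz": [0, 0, 0], "spin": 0},
  ],
)

```text
clock: 21.48
tcp_pos: [0.5356, 0.1182, 0.048]
orientation: [2.495, -1.909, 0.001]
wrist_force: [-4.9, -2.4, 9.2]
width: 0.346
```

```bash
cat > m13.py <<'E'
from h import *
plan(.5358,.1193,.045,.262-np.pi/2)
p=arm.get_image("wrist");cv2.imwrite("pics/r_w.png",p["color"])
s=arm.get_image("side");cv2.imwrite("pics/r_s.png",cv2.resize(s["color"][170:290,260:420],(800,600),interpolation=cv2.INTER_CUBIC))
print(arm.state()["ft_torque"])
E
python3 m13.py
```

```text
tcp [0.5356 0.1182 0.048 ] phi -1.306 tilt [ 0. -0. -1.] q6 1.43 F [-4.9 -2.4  9.2] w 0.346 t 21.475
 d world mm [ 0.2  1.1 -3. ] tool cm total [-0.11 -0.04  0.3 ] spin total 0.003 rows 1 per row [-0.11 -0.04  0.3 ] 0.0026
[-0.38109135  0.85221989 -0.11872064]
```

View pics/r_w.png

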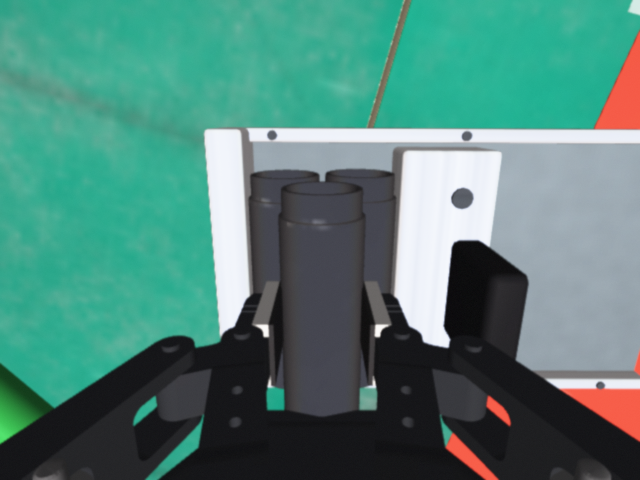

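View pics/r_s.png

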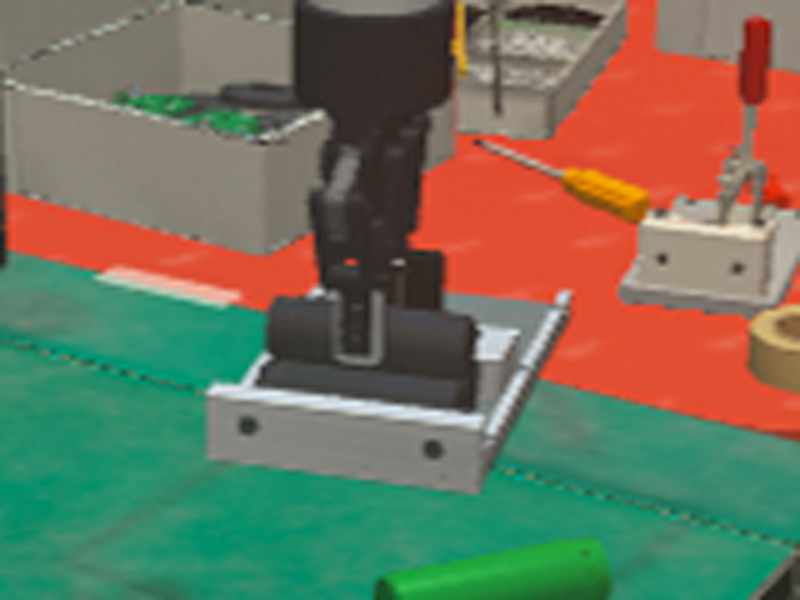

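Call:
move_arm(
  targets=[
    {"claw": 0.9, "xyz": [0, 0, -0.06], "spin": 0},
    {"claw": 0.9, "xyz": [0, 0, 0], "spin": 0},
  ],
)

```text
clock: 21.82
tcp_pos: [0.5356, 0.1182, 0.048]
orientation: [2.495, -1.909, 0.001]
wrist_force: [-2.9, -1.9, 5.8]
width: 0.348
```

```bash
python3 -c "
from h import *
s=arm.state();print(s['wrist_force'],s['tcp_pos'])
p=arm.get_image('wrist');cv2.imwrite('pics/s_z.png',cv2.resize(p['color'][160:230,240:410],(800,329),interpolation=cv2.INTER_CUBIC))"
```

```text
[-2.93752401 -1.8560212   5.84034979] [0.53559968 0.11818074 0.04800622]
```

View pics/s_z.png

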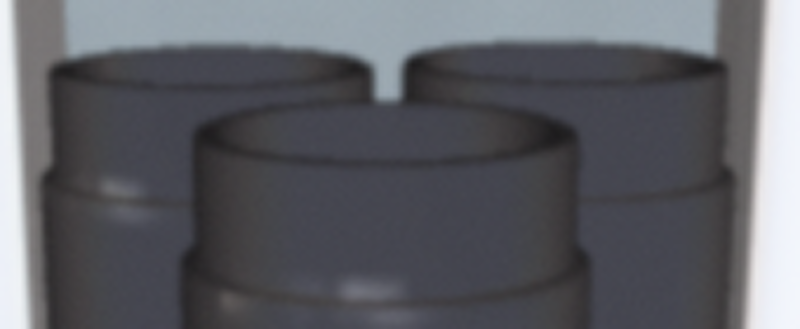

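```bash
cat > m14.py <<'E'
from h import *
p=arm.get_image("wrist");th=.262
A=np.array([np.cos(th),np.sin(th)]);N=np.array([-A[1],A[0]])
c=np.array([.5523,.058])+.063*N
for b in (-.002,0,.002):
  for d in(-.016,.016):
    H=hull(p,cylpts(*(c+N*d+A*b),.026,th));print("low",b,H.min(0).round(1),H.max(0).round(1))
for b in(-.004,-.002,0,.002):
    H=hull(p,cylpts(*(c+A*b),.054,th));print("up",b,H.min(0).round(1),H.max(0).round(1))
E
python3 m14.py
```

```text
low -0.002 [320.8 171.9] [395.1 391.7]
low -0.002 [246.9 171.8] [321.  391.6]
low 0 [320.8 167.7] [395.4 388.1]
low 0 [246.7 167.6] [321.  387.9]
low 0.002 [320.8 163.4] [395.7 384.4]
low 0.002 [246.4 163.3] [321.  384.3]
up -0.004 [277.2 185.8] [364.6 443.8]
up -0.002 [277.  180.9] [364.8 439.8]
up 0 [276.9 176. ] [365.  435.7]
up 0.002 [276.7 171. ] [365.2 431.6]
```

Call:
move_arm(
  targets=[
    {"claw": 0.9, "xyz": [0, 0, -0.35], "spin": 0},
    {"claw": 0.9, "xyz": [0, -0.13, 0], "spin": 0},
    {"claw": 0.9, "xyz": [0, 0, 0.15], "spin": 0},
    {"claw": 0.9, "xyz": [0, 0, 0.15], "spin": 0},
    {"claw": 0.9, "xyz": [0, 0, 0], "spin": 0},
  ],
)

```text
clock: 22.55
tcp_pos: [0.5368, 0.1187, 0.0482]
orientation: [2.495, -1.909, 0.0]
wrist_force: [-1.0, -0.3, 0.4]
width: 0.351
```

```bash
python3 m14.py; python3 -c "
from h import *
s=arm.state();print(s['wrist_force'],s['tcp_pos'])
p=arm.get_image('wrist');cv2.imwrite('pics/t_z.png',cv2.resize(p['color'][160:230,240:410],(800,329),interpolation=cv2.INTER_CUBIC))"
```

```text
low -0.002 [321.2 174.5] [395.3 393.7]
low -0.002 [247.6 174.4] [321.5 393.6]
low 0 [321.2 170.3] [395.6 390.1]
low 0 [247.3 170.2] [321.5 390. ]
low 0.002 [321.2 166. ] [395.9 386.5]
low 0.002 [247.1 165.9] [321.5 386.4]
up -0.004 [277.9 188.8] [365. 446.]
up -0.002 [277.7 183.9] [365.1 442. ]
up 0 [277.5 179. ] [365.3 437.9]
up 0.002 [277.4 174.1] [365.5 433.8]
[-0.18274123 -1.69120584  0.95720064] [0.53680053 0.1186728  0.04819087]
```

View pics/t_z.png

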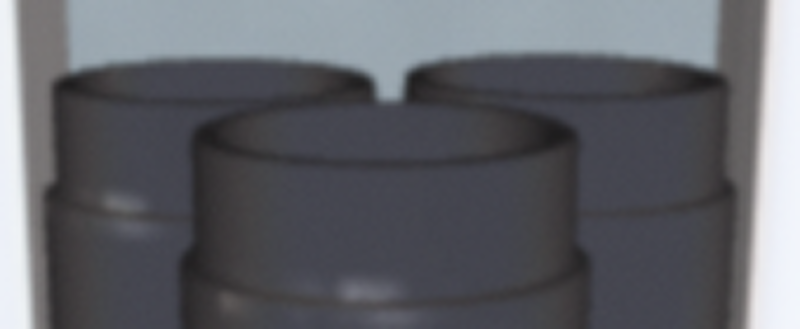

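Call:
move_arm(
  targets=[
    {"claw": 0.9, "xyz": [0, 0, 0.02], "spin": 0},
    {"claw": 0.63, "xyz": [0, 0, 0], "spin": 0},
    {"claw": 0.6, "xyz": [0, 0, 0], "spin": 0},
    {"claw": 0.55, "xyz": [0, 0, 0], "spin": 0},
    {"claw": 0.5, "xyz": [0, 0, 0], "spin": 0},
    {"claw": 0.48, "xyz": [0, 0, 0], "spin": 0},
    {"claw": 0.48, "xyz": [0, 0, 0], "spin": 0},
  ],
)

```text
clock: 23.52
tcp_pos: [0.5367, 0.1188, 0.0479]
orientation: [-2.495, 1.909, 0.0]
wrist_force: [1.2, 0.4, -0.2]
width: 0.519
```

```bash
python3 -c "
from h import *
s=arm.state();print(s['wrist_force'],s['tcp_pos'])
p=arm.get_image('wrist');cv2.imwrite('pics/u.png',p['color'])"
```

```text
[ 1.22976266  0.39762767 -0.2220025 ] [0.53667744 0.1188025  0.04789173]
```

View pics/u.png

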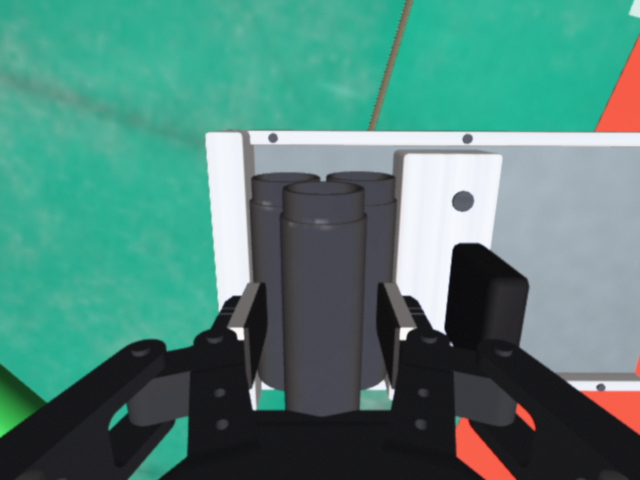

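Released; the third tube sits in the groove. Lifting straight up.

Call:
move_arm(
  targets=[
    {"claw": 0.48, "xyz": [0, 0, -1.0], "spin": 0},
    {"claw": 0.48, "xyz": [0, 0, -2.0], "spin": 0},
    {"claw": 0.48, "xyz": [0, 0, -4.0], "spin": 0},
    {"claw": 0.48, "xyz": [0, 0, -4.0], "spin": 0},
    {"claw": 0.48, "xyz": [0, 0, -4.0], "spin": 0},
    {"claw": 0.48, "xyz": [0, 2.0, 0], "spin": 0},
    {"claw": 0.48, "xyz": [0, 0, 0], "spin": 0},
    {"claw": 0.48, "xyz": [0, 0, 0], "spin": 0},
  ],
)

```text
clock: 24.58
tcp_pos: [0.5174, 0.1136, 0.1978]
orientation: [2.495, -1.909, -0.0]
wrist_force: [0.5, -0.4, -0.1]
width: 0.517
```

```bash
python3 -c "
from h import *
p=arm.get_image('wrist');cv2.imwrite('pics/v.png',p['color'])
s=arm.get_image('side');cv2.imwrite('pics/v_s.png',cv2.resize(s['color'][170:290,260:420],(800,600),interpolation=cv2.INTER_CUBIC))
print(arm.state()['clock'])
th=.262;N=np.array([-np.sin(th),np.cos(th)]);t=np.array([.5523,.058]);im=p['color'].copy()
for y,z in((.047,.026),(.079,.026),(.063,.054)):
    cv2.polylines(im,[np.round(hull(p,cylpts(*(t+N*y),z,th))*16).astype(int)],1,(0,255,255),1,shift=4)
cv2.imwrite('pics/v2.png',im)
"
```

```text
24.675
```

View pics/v.png

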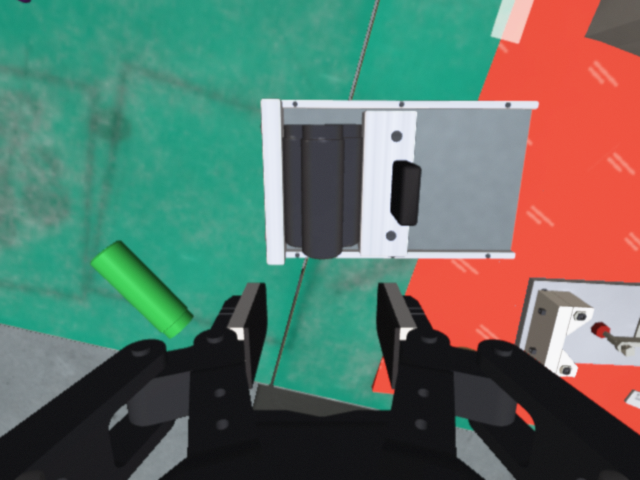

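View pics/v_s.png

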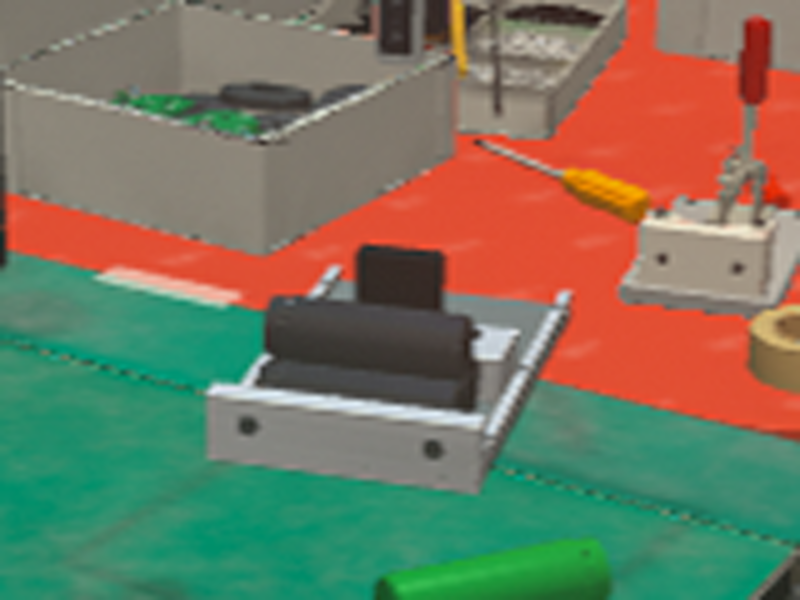

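View pics/v2.png

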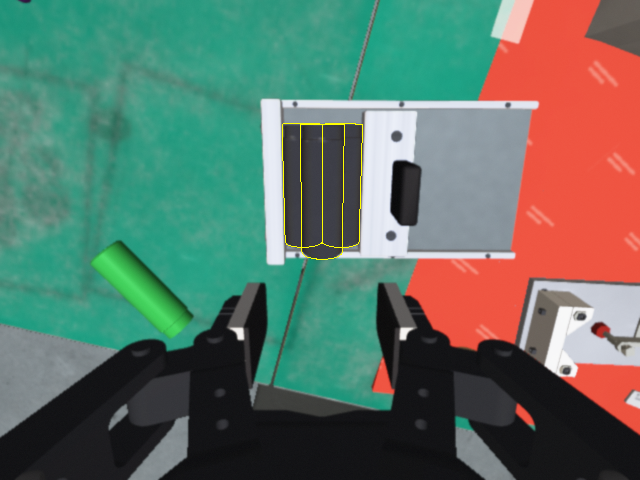

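The picture shows the pyramid standing in the tray. The expected outlines (tray y = 47, 79 and 63 mm) fit the tubes to within about 1–2 px, the ends are even (near row 124), and the stop is snug. Handing in.

```bash
python3 -c "
from bench import arm
print(arm.sign_off())"
```

```text
the job is handed in; nothing more can be done
None
```

The three black tubes are packed as a pyramid in the tray, in the order you asked, and the job was handed in at about 24.7 s with the gripper clear above the tray.

- **Second tube:** laid on the tray floor beside the first, parallel and with its ends even.
- **Stop:** pushed by its tab with the closed fingers. The force rose from about 4 N to about 9 N as the two tubes came snug against the wall.
- **Third tube:** the first lowering touched down about 1 cm sooner than I had told it to expect, pressing with about 19 N. I raised it and moved it about 1.3 mm lengthwise so the ends were even. It was then set in the groove with almost no force and released.

**Last checks:** the wrist picture matches the expected outlines of all three tubes to within 1–2 pixels, with their ends even to about 1 mm. The side picture shows the third tube resting on the lower ones after release. I never moved near the tape roll or the bottle, but I did not measure their positions afterwards.

**Disagreement:** just after gripping the third tube, the height reading was about 3 mm higher than I had commanded. I took it for noise, and it proved right when the tube touched down early.

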